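# Fetch the salt shaker and egg cup from behind the mill and the bottle

## Robot

A 6-joint arm with a two-finger parallel gripper is mounted at the origin on a cart in front of the work surface, level with it; the furniture and walls round the work are solid. World frame = base frame: x ahead of the robot, y to its left, z up, the work surface at z = 0. Lengths are in mm, angles in rad, forces in N, time in s.
With the tool pointing down it reaches from about 275 to 1000 mm from the base axis. Payload 8.4 kg.
Tool frame: the origin (TCP) lies midway between the tips of the shut fingers; the grasp point (between the pads) lies r.grip_point_offset behind it (r.grip_point_offset is the distance from the TCP to the grasp point, in mm); z points along the fingers, y is the direction in which the jaws open and shut (so a half turn about z gives the same grasp; the last joint's range is limited). The gripper opens to 85 mm and grips with 20 to 120 N. Pads are 22 mm wide; open, the fingers measure 114 mm over their backs; the gripper's body (76 mm by 85 mm) begins 54 mm behind the grasp point. The pads swing forward as they close: fully open they stand 13 mm farther back than shut.
Start: joints at [-1.246, 0.353, 1.633, -0, 1.155, -0.002], TCP at [200.632, -591.924, 231.281] pointing down, gripper open.
Joint ranges: [-2.63, 2.63], [-0.92, 2.1], [0.06, 2.66], [-1.3, 4.44], [0, 2.69], [-3.02, 3.02]. Speed limits (rad/s): [2.22, 2.22, 2.79, 3.14, 3.14, 3.14].

## Interface

Orientations are given as [roll, pitch, yaw] about the fixed x, y, z axes, in that order (R = Rz(yaw) Ry(pitch) Rx(roll)).
In Python, from rig import r gives the robot as it stands.
- The arm moves only by the tool move_arm, never from a script. Its argument "targets" is one flat list of numbers, 5 for each row, row after row: the gripper's target within -1 to 1 (fully open at 1, half-way at 0, shut at -1), then the shift along the tool's x, y, z in cm, then the turn about the tool's z in degrees. In form: [gripper, tx, ty, tz, turn, gripper, tx, ty, tz, turn, ...]. A call has 1 to 10 rows; each row is the pose to reach, as a shift and turn from the pose commanded when the call began, along the tool's axes at that moment; what a row does not reach only later rows make up. A row lasts 1/10 s, in which the tool goes at most 50 mm and 8.59 degrees, less where a joint would pass 70% of its speed; a pose out of reach is approached as far as the arm can. A call with a gripper value outside its range is refused whole. The fingers move at their own pace and stop on an object; "squeeze" is the grip in N (left out, the last holds). Time passes only in rows, so rows that repeat a pose let the fingers close. It gives the time, the measured TCP pose, the force and the opening at its end, in the units of the state.
- r.sense(): the state, without advancing time (a new reading comes with each control period).
- r.grab_frame(name): name is "scene" or "top"; returns a dict with "img" (420x560x3 uint8, blue, green, red), "K" (3x3 intrinsics, pixels), "world_to_cam" (4x4, takes a point from world to camera coordinates). Camera axes: x right, y down, z forward; pixel columns grow to the right and rows downward; lengths in mm; the calibration is good to about 2 mm. A picture is of the moment at which its call begins. There is no depth.
- r.sign_off(): hands the job in, once; it reports no verdict.
Trained networks look in a picture, given as the dict that the camera call returned (one of the last four; its "shot" number tells which), for a name from the list of things; names that differ only in an ending like _2 or _b are one class to them, and where a whole thing is asked for, a point or a joint stands for the part that bears it (a point fixed in the world has none). Each returns a list of dicts, best first, with "conf" (0 to 1); they miss things now and then, are a little off and sometimes report something else, mostly with a low value. They report only what shows in the picture. A call takes as long as a camera call.
- r.outline_of(picture, thing): "region" (420x560 bool, what is visible of it).
- r.mark_of(picture, thing): "position" ([x, y, z] in mm, in world coordinates, good to about 4 mm: a listed point, or the origin of a listed thing).
The state is a dict: "clock": time; "qpos": joint angles; "qvel": joint speeds; "joint_efforts": joint torques, N m; "eef_pos": TCP position; "tcp_rot": TCP orientation; "contact_force": force on the tool from outside, world axes, zero at the start; "wrist_torque": the same for the moment, N m; "opening": opening from 0.0 (shut) to 1.0 (fully open).
Only numpy, scipy, OpenCV 4.12 (cv2) and the standard library are available. Lean on these libraries where they do the work, as an engineer would, in place of code of your own. Each camera call takes 0.05 s, during which the arm holds its last target.

## Task

The salt shaker and the blue egg cup stand in the wooden condiment rack behind the wooden mill and the bottle with the orange cap. First clear the mill and the bottle out of the way onto the marble tray, then, with both standing there, set the shaker down in the middle of the cork coaster and the egg cup in the middle of the blue saucer. Last, put the mill back in the middle of its dark brown disc and the bottle back in the middle of its green disc in the rack; do not tip anything over.

Things in the scene. Friction and masses are not known exactly. Their poses are not given: they have to be found in the camera images.
- rack: light wood condiment rack, fixed. Origin on the worktop, z up, -x its open front. Board x -73 to 97, y -115 to 115, top z 10 mm; back panel at +x (top 69 mm), side strips 24 mm high. Discs in the front row (x -28, y 50 and -50 mm), shaker and egg cup start in the back row (x 30, y 50 and -50 mm); which is left and which right changes
- mill_disc: dark brown wooden disc, 66 mm across, 4 mm thick, fixed on the rack's board: the mill's own place. Origin at the centre of its underside, z up (top at 4 mm)
- bottle_disc: green disc, 66 mm across, 4 mm thick, fixed on the rack's board: the bottle's own place. Origin at the centre of its underside, z up (top at 4 mm)
- mill: wooden mill, round, 49 mm across and 130 mm high, about 0.16 kg, loose, standing on the dark brown disc. Origin at the centre of its underside, z up. The head, 48 mm across from 88 to 120 mm above the origin, is firm (does not turn) and good to grasp from above; a 12 mm metal knob stands on top
- bottle: flat bright green bottle with an orange cap, 151 mm high, about 0.12 kg, loose, standing on the green disc. Origin at the centre of its underside, z up. Body 34 mm thick along its own x, 59 mm wide along its own y; the round cap, 43 mm across from 122 to 151 mm above the origin, is firm and good to grasp from above. May rock for a second once let go
- shaker: small glass salt shaker with a grey domed top, round, 44 mm across and 90 mm high, about 0.1 kg, loose, in the back row of the rack. Origin at the centre of its underside, z up. The body is 44 mm across below 66 mm; the grey top is 34 mm across. Grasp about 58 mm above the origin
- egg_cup: blue ceramic egg cup, open at the top, 60 mm high, 0.07 kg, loose, in the back row of the rack. Origin at the centre of its underside, z up. Foot 42 mm across, narrow stem, bowl 49 mm across from 42 to 60 mm above the origin: grasp the outside of the bowl there
- tray: flat grey and white marble slab, 200 mm (its x) by 270 mm (its y), 12 mm thick, fixed: the side area for the mill and the bottle. Origin at the centre of its underside, z up (top at 12 mm)
- coaster: round cork coaster, 92 mm across, 6 mm thick, fixed: the shaker's goal. Origin at the centre of its underside, z up (top at 6 mm)
- saucer: round blue saucer, 130 mm across, 14 mm high, fixed: the egg cup's goal. Origin at the centre of its underside, z up; its flat inner floor is 5 mm above the origin

How it is judged (in metres and radians):
On the way, in this order (a step that is already met when the one before it is completed fails the run):
1. the mill and the bottle both stand on the marble tray, let go, while the shaker and the egg cup still stand in the rack (x of mill in the frame of tray between -0.1 and 0.1 m and y of mill in the frame of tray between -0.135 and 0.135 m and z of mill in the frame of tray between 0.008 and 0.017 m and angle between each of mill, bottle's own z axis and vertical below 0.15 rad and linear speed of each of mill, bottle below 0.02 m/s and angular speed of each of mill, bottle below 0.6 rad/s and contact force between the fingers and mill below 0.3 N and x of bottle in the frame of tray between -0.1 and 0.1 m and y of bottle in the frame of tray between -0.135 and 0.135 m and z of bottle in the frame of tray between 0.008 and 0.017 m and contact force between the fingers and bottle below 0.3 N and distance of each of shaker, egg_cup from where it was at the start of the episode below 0.025 m), for 0.2 s.
2. the shaker stands on the coaster and the egg cup on the saucer, let go, while the mill and the bottle still stand on the tray (horizontal distance between shaker and coaster below 0.014 m and z of shaker in the frame of coaster between 0.002 and 0.01 m and angle between each of shaker, egg_cup, mill, bottle's own z axis and vertical below 0.15 rad and linear speed of each of shaker, egg_cup, mill, bottle below 0.02 m/s and angular speed of each of shaker, egg_cup, mill, bottle below 0.6 rad/s and contact force between the fingers and shaker below 0.3 N and horizontal distance between egg_cup and saucer below 0.015 m and z of egg_cup in the frame of saucer between 0 and 0.01 m and contact force between the fingers and egg_cup below 0.3 N and x of mill in the frame of tray between -0.1 and 0.1 m and y of mill in the frame of tray between -0.135 and 0.135 m and z of mill in the frame of tray between 0.008 and 0.017 m and contact force between the fingers and mill below 0.3 N and x of bottle in the frame of tray between -0.1 and 0.1 m and y of bottle in the frame of tray between -0.135 and 0.135 m and z of bottle in the frame of tray between 0.008 and 0.017 m and contact force between the fingers and bottle below 0.3 N), for 0.2 s.
At the end, for the whole second after the job is handed in: the shaker stands on the cork coaster within 14 mm of its centre, the egg cup in the blue saucer within 15 mm of its centre, the mill on the dark brown disc and the bottle on the green disc, each within 13 mm of the centre; all four upright, at rest and let go (horizontal distance between shaker and coaster below 0.014 m and z of shaker in the frame of coaster between 0.002 and 0.01 m and angle between each of shaker, egg_cup, mill, bottle's own z axis and vertical below 0.15 rad and linear speed of each of shaker, egg_cup, mill, bottle below 0.02 m/s and angular speed of each of shaker, egg_cup, mill, bottle below 0.6 rad/s and contact force between the fingers and shaker below 0.3 N and horizontal distance between egg_cup and saucer below 0.015 m and z of egg_cup in the frame of saucer between 0 and 0.01 m and contact force between the fingers and egg_cup below 0.3 N and horizontal distance between mill and mill_disc below 0.013 m and z of mill in the frame of mill_disc between 0.001 and 0.008 m and contact force between the fingers and mill below 0.3 N and horizontal distance between bottle and bottle_disc below 0.013 m and z of bottle in the frame of bottle_disc between 0.001 and 0.008 m and contact force between the fingers and bottle below 0.3 N); the robot touches nothing.
It fails at once if the mill, the bottle, the shaker or the egg cup is tipped over (angle between any of mill, bottle, shaker, egg_cup's own z axis and vertical above 0.7 rad).
It also fails if it takes over 144 s, if anything falls off the work surface, if the arm or the gripper's body presses on something with over 40 N, if the wrist force passes 120 N, or if a joint passes its speed limit or range.

## Working session

There is one attempt and no reset: what is moved stays moved. The work goes in short steps, Python scripts to look and compute and a tool call to move; the robot and the scene stay as the last step left them, time stands still between calls to the robot, and variables do not carry over. Pictures are saved under pics/ and viewed, and the job is handed in when it is done.

Besides the shell and the picture viewer there is one more tool, called after "Request:" by a JSON object that holds its "fn" and its "kwargs", one argument or row to a line. move_arm: Moves the arm, as the interface text tells. Its arguments: {"type":"object","properties":{"targets":{"type":"array","items":{"type":"number"}},"squeeze":{"type":"number"}},"required":["targets"]}

```bash
mkdir -p pics; ls; cat > h.py <<'E'
from rig import r
import numpy as np, cv2
def marks(cams=("scene","top"),names=("rack","mill_disc","bottle_disc","mill","bottle","shaker","egg_cup","tray","coaster","saucer"),tag="a"):
    for c in cams:
        f=r.grab_frame(c); cv2.imwrite(f"pics/{c}_{tag}.png",f["img"])
        print(c)
        for n in names:
            for m in r.mark_of(f,n)[:2]: print("  ",n,np.round(m["position"],1),round(float(m["conf"]),2), {k:v for k,v in m.items() if k not in("position","conf")})
def st():
    s=r.sense(); print({k:np.round(s[k],3) for k in("clock","qpos","eef_pos","tcp_rot","contact_force","opening")})
E
python3 - <<'E'
from h import *
st(); print(r.grip_point_offset); marks()
E
```

```text
pics
{'clock': np.float64(0.0), 'qpos': array([-1.246,  0.354,  1.634,  0.   ,  1.155, -0.002]), 'eef_pos': array([ 200.498, -591.499,  230.59 ]), 'tcp_rot': array([-3.14 , -0.   ,  0.327]), 'contact_force': array([-0.626, -0.212,  0.895]), 'opening': np.float64(1.001)}
18.700000000000003
scene
   rack [ 506.  -251.1    1.8] 0.67 {}
   mill_disc [ 481.2 -306.4    9.7] 0.43 {}
   mill_disc [634.2 -24.6   1.7] 0.26 {}
   bottle_disc [ 480.  -206.9    7.2] 0.39 {}
   mill [ 481.3 -302.8   13.1] 0.91 {}
   mill [537.3 253.9  -1.1] 0.71 {}
   bottle [ 485.  -203.3   16.1] 0.76 {}
   shaker [ 539.1 -205.9    9.5] 0.72 {}
   tray [537.8 254.9   0.6] 0.63 {}
   coaster [484.1  36.7  -3.4] 0.75 {}
   saucer [630.7 -24.7   1.1] 0.86 {}
top
   rack [ 507.7 -256.     0.9] 0.71 {}
   mill_disc [ 481.  -304.3    8.4] 0.65 {}
   bottle_disc [ 485.2 -209.     7.9] 0.57 {}
   bottle_disc [ 539.6 -206.7    8. ] 0.53 {}
   mill [ 484.1 -306.8   11.1] 0.77 {}
   bottle [ 482.6 -205.3   12.2] 0.98 {}
   shaker [ 541.3 -209.5    8.8] 0.69 {}
   egg_cup [ 534.6 -313.6    9.6] 0.81 {}
   tray [ 5.341e+02  2.596e+02 -2.000e-01] 0.96 {}
   coaster [485.9  39.1   1.8] 0.6 {}
   saucer [ 6.352e+02 -1.970e+01  4.000e-01] 0.93 {}
```

View pics/scene_a.png

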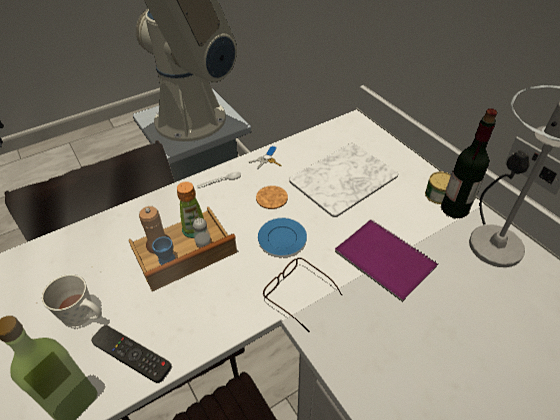

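View pics/top_a.png

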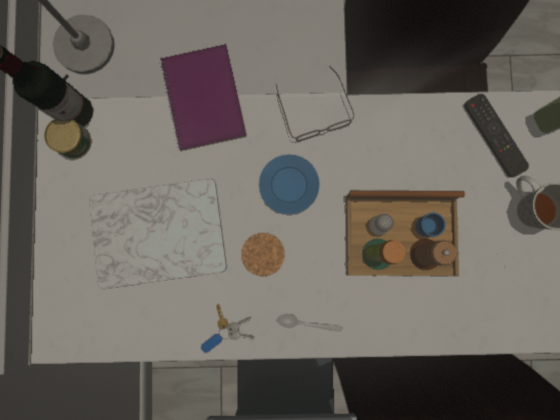

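```bash
cat >> h.py <<'E'
from scipy.optimize import minimize
def proj(f,P):
    P=np.asarray(P,float); w=f["world_to_cam"]; c=P@w[:3,:3].T+w[:3,3]; p=c@f["K"].T; return p[:,:2]/p[:,2:]
def circ(r_,z,n=40):
    a=np.linspace(0,2*np.pi,n,endpoint=False); return np.c_[r_*np.cos(a),r_*np.sin(a),np.full(n,z)]
def cyl(*s): return [np.vstack([circ(r_,a),circ(r_,b)]) for r_,a,b in s]
def box(x0,x1,y0,y1,z0,z1): return np.array([[x,y,z] for x in(x0,x1) for y in(y0,y1) for z in(z0,z1)],float)
M=dict(mill=cyl((24,0,120),(6,120,130)),bottle=[box(-17,17,-29.5,29.5,0,100)]+cyl((21.5,122,151),(14,95,125)),
 shaker=cyl((22,0,66),(17,66,84),(9,84,90)),egg_cup=cyl((21,0,6),(8,6,42),(24.5,42,60)),tray=[box(-100,100,-135,135,0,12)],
 coaster=cyl((46,0,6)),saucer=cyl((65,12,14),(40,0,12)),mill_disc=cyl((33,0,4)),bottle_disc=cyl((33,0,4)),
 rack=[box(-73,97,-115,115,0,10),box(87,97,-115,115,0,69),box(-73,97,-115,-107,0,24),box(-73,97,107,115,0,24)])
S=4
def render(f,parts,x,y,z,yaw):
    im=np.zeros((420*2,560*2),np.uint8); c,s=np.cos(yaw),np.sin(yaw); R=np.array([[c,-s,0],[s,c,0],[0,0,1]])
    for p in parts:
        q=proj(f,p@R.T+[x,y,z]); q=cv2.convexHull(((q+.5)*2-.5).astype(np.float32))
        cv2.fillConvexPoly(im,np.round(q*16).astype(np.int32),255,shift=4,lineType=cv2.LINE_8)
    return cv2.resize(im,(560,420),interpolation=cv2.INTER_AREA)/255.
def fit(f,n,x,y,z,yaw=0,fy=False,k=0):
    o=r.outline_of(f,n)
    if not o: return None
    reg=o[k]["region"].astype(float)
    def cost(v):
        m=render(f,M[n],v[0],v[1],z,v[2]/40 if fy else yaw); return 1-np.minimum(m,reg).sum()/np.maximum(m,reg).sum()
    v0=[x,y,yaw*40] 
    b=minimize(cost,v0,method="Nelder-Mead",options=dict(initial_simplex=[v0,[x+10,y,v0[2]],[x,y+10,v0[2]],[x,y,v0[2]+4]],xatol=.1,fatol=1e-4))
    return np.round(b.x[:2],1),round(b.x[2]/40,3),"IoU",round(1-b.fun,3),"conf",round(float(o[k]["conf"]),2)
E
python3 - <<'E'
from h import *
G=dict(rack=(507,-254,0,1),mill=(482,-305,14,0),bottle=(484,-205,14,1),shaker=(540,-207,10,0),egg_cup=(536,-311,10,0),tray=(536,257,0,1),coaster=(485,38,0,0),saucer=(633,-22,0,0),mill_disc=(482,-305,10,0),bottle_disc=(484,-206,10,0))
for c in("top","scene"):
    f=r.grab_frame(c); print(c)
    for n,(x,y,z,fy) in G.items():
        print(n,fit(f,n,x,y,z,0,fy))
E
```

```text
top
rack (array([ 507.7, -253.8]), np.float64(-0.026), 'IoU', np.float64(0.663), 'conf', 0.67)
mill (array([ 477.9, -302.6]), np.float64(0.014), 'IoU', np.float64(0.932), 'conf', 0.86)
bottle None
shaker (array([ 539.3, -203.5]), np.float64(-0.038), 'IoU', np.float64(0.789), 'conf', 0.94)
egg_cup (array([ 537.3, -304.1]), np.float64(-0.022), 'IoU', np.float64(0.891), 'conf', 0.79)
tray (array([535.7, 258.3]), np.float64(0.116), 'IoU', np.float64(0.983), 'conf', 0.74)
coaster (array([486.2,  36.7]), np.float64(-0.019), 'IoU', np.float64(0.974), 'conf', 0.92)
saucer (array([633., -22.]), np.float64(0.024), 'IoU', np.float64(0.975), 'conf', 0.64)
mill_disc (array([ 478.9, -300.7]), np.float64(0.052), 'IoU', np.float64(0.241), 'conf', 0.61)
bottle_disc (array([ 482.2, -201.4]), np.float64(0.01), 'IoU', np.float64(0.276), 'conf', 0.87)
scene
rack (array([ 506.7, -255.9]), np.float64(-0.032), 'IoU', np.float64(0.721), 'conf', 0.87)
mill (array([ 471.6, -304.6]), np.float64(-0.016), 'IoU', np.float64(0.75), 'conf', 0.95)
bottle (array([ 476.5, -203.3]), np.float64(-0.245), 'IoU', np.float64(0.679), 'conf', 0.93)
shaker (array([ 531.6, -205.5]), np.float64(-0.001), 'IoU', np.float64(0.758), 'conf', 0.96)
egg_cup (array([ 534.3, -306. ]), np.float64(0.034), 'IoU', np.float64(0.864), 'conf', 0.85)
tray (array([531.9, 260.5]), np.float64(0.122), 'IoU', np.float64(0.956), 'conf', 0.65)
coaster (array([484.8,  37. ]), np.float64(0.019), 'IoU', np.float64(0.895), 'conf', 0.61)
saucer (array([631. , -20.8]), np.float64(0.059), 'IoU', np.float64(0.959), 'conf', 0.67)
mill_disc (array([ 473. , -305.3]), np.float64(-0.021), 'IoU', np.float64(0.042), 'conf', 0.55)
bottle_disc None
```

```bash
cat >> h.py <<'E'
def back(f,u,v,z):
    w=f["world_to_cam"]; R,t=w[:3,:3],w[:3,3]; d=R.T@np.linalg.inv(f["K"])@[u,v,1]; c=-R.T@t; return c+d*(z-c[2])/d[2]
E
python3 - <<'E'
from h import *
for n in("top","scene"):
    f=r.grab_frame(n); hsv=cv2.cvtColor(f["img"],cv2.COLOR_BGR2HSV)
    if n=="top": roi=(slice(235,270),slice(375,412))
    else: roi=(slice(175,212),slice(175,205))
    m=np.zeros((420,560),np.uint8); m[roi]=cv2.inRange(hsv,(3,150,110),(17,255,255))[roi]
    k,l,s,c=cv2.connectedComponentsWithStats(m); i=1+s[1:,4].argmax(); reg=(l==i).astype(float); print(n,s[i],c[i], back(f,*c[i],165 if n=="top" else 150))
    def cost(v):
        q=render(f,cyl((21.5,122,151)),v[0],v[1],14,0); return 1-np.minimum(q,reg).sum()/np.maximum(q,reg).sum()
    b=minimize(cost,[481,-203],method="Nelder-Mead",options=dict(initial_simplex=[[481,-203],[491,-203],[481,-193]])); print(b.x,b.fun)
    print(cv2.imwrite(f"pics/z_{n}.png",cv2.resize(f["img"][170:290,330:480] if n=="top" else f["img"][170:290,115:265],None,fx=5,fy=5)))
E
```

```text
top [398 254   4   6  15] [399.33333333 256.2       ] [ 474.35884557 -213.91890034  165.        ]
[ 476.97278595 -203.12870789] 0.9728034811544123
True
scene [177 182  16  12 141] [184.45390071 187.39716312] [ 468.44299128 -202.37924285  150.        ]
[ 452.91353679 -198.61495066] 0.5648622154449405
True
```

View pics/z_scene.png

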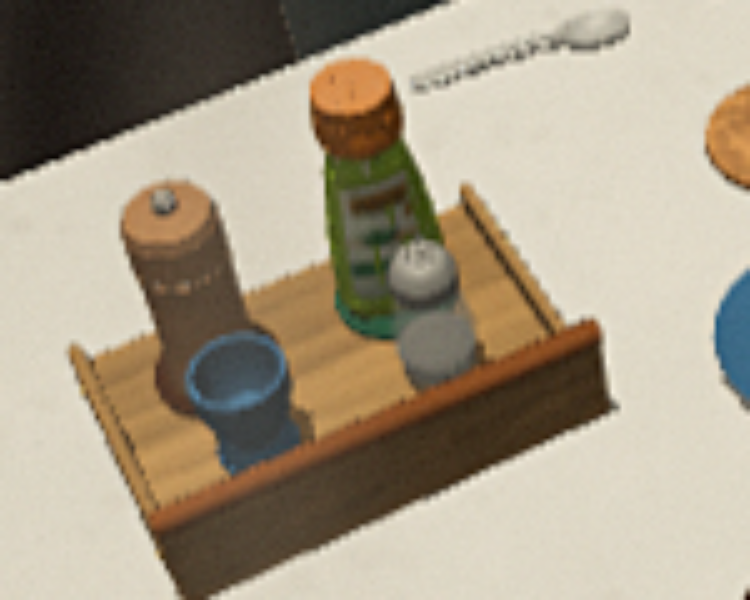

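View pics/z_top.png

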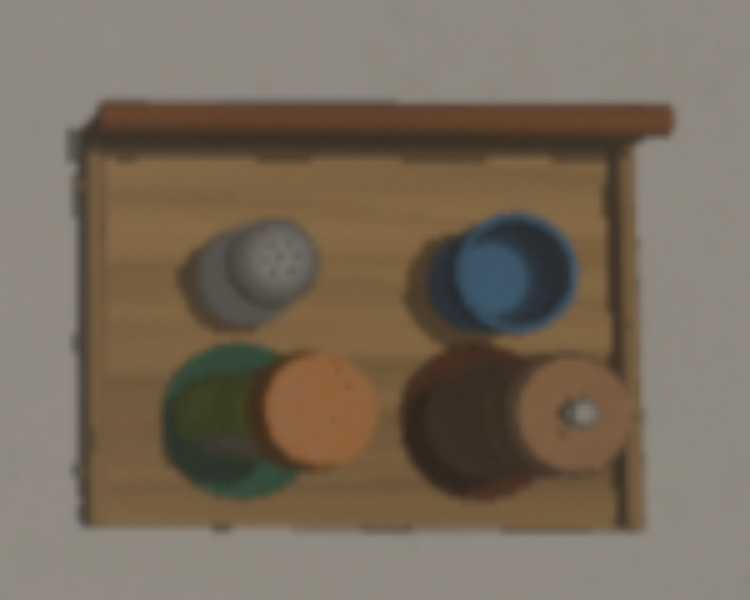

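```bash
python3 - <<'E'
from h import *
f=r.grab_frame("top")
B=lambda x,y,z:np.round(back(f,x/5+330-.4,y/5+170-.4,z),1)
print("cap",B(320,410,165),"millhead",B(574,414,134),"knob",B(581,412,143),"shaker top",B(274,262,98),"egg rim",B(516,272,70))
print("gdisc",B(240,420,14),"bdisc",B(480,421,14))
print("rack front corners",B(85,525,10),B(640,528,10))
print(np.round(-f["world_to_cam"][:3,:3].T@f["world_to_cam"][:3,3]))
E
```

```text
cap [ 482.7 -204.1  165. ] millhead [ 479.6 -304.1  134. ] knob [ 480.2 -303.8  143. ] shaker top [ 541. -204.   98.] egg rim [ 537.1 -305.4   70. ]
gdisc [ 481.9 -204.5   14. ] bdisc [ 479.2 -304.5   14. ]
rack front corners [ 439.8 -138.8   10. ] [ 433.2 -370.    10. ]
[ 468.  -14. 1012.]
```

Request:
{"fn": "move_arm", "kwargs": {
  "targets": [1, 10, -7, -2, 8, 1, 20, -14, -2, 16, 1, 30, -21, -2, 18.7, 1, 39.1, -27.7, -2, 18.7, 1, 39.1, -27.7, -2, 18.7, 1, 39.1, -27.7, -2, 18.7, 1, 39.1, -27.7, -2, 18.7, 1, 39.1, -27.7, -2, 18.7, 1, 39.1, -27.7, -2, 18.7, 1, 39.1, -27.7, -2, 18.7],
  "squeeze": 30
}}

```text
clock: 3.35
eef_pos: [483.7, -201.3, 251.7]
tcp_rot: [-3.141, -0.001, 0.002]
contact_force: [-0.1, -0.0, 1.0]
opening: 0.998
```

```bash
python3 - <<'E'
from h import *
for i in range(3): st(); r.grab_frame("top")
E
```

```text
{'clock': np.float64(3.35), 'qpos': array([-3.980e-01,  1.740e-01,  1.826e+00,  1.000e-03,  1.140e+00,
        1.171e+00]), 'eef_pos': array([ 483.656, -201.334,  251.65 ]), 'tcp_rot': array([-3.141e+00, -1.000e-03,  2.000e-03]), 'contact_force': array([-0.066, -0.046,  0.963]), 'opening': np.float64(0.998)}
{'clock': np.float64(3.4), 'qpos': array([-0.394,  0.175,  1.825,  0.003,  1.14 ,  1.173]), 'eef_pos': array([ 485.42 , -199.259,  251.727]), 'tcp_rot': array([-3.14e+00, -2.00e-03,  2.00e-03]), 'contact_force': array([1.118, 1.589, 0.073]), 'opening': np.float64(1.002)}
{'clock': np.float64(3.45), 'qpos': array([-3.970e-01,  1.750e-01,  1.826e+00,  1.000e-03,  1.140e+00,
        1.169e+00]), 'eef_pos': array([ 484.047, -201.209,  251.54 ]), 'tcp_rot': array([-3.141e+00, -1.000e-03,  4.000e-03]), 'contact_force': array([-0.183, -0.166, -0.57 ]), 'opening': np.float64(0.998)}
```

```bash
python3 - <<'E'
from h import *
a=[]
for c in("top","scene"):
    f=r.grab_frame(c); a.append(r.sense()["eef_pos"])
    u=proj(f,[[482,-204,251.5]])[0]; print(u, proj(f,[[484.5,-200.7,251.5]]))
    x,y=int(u[0])-55,int(u[1])-60; x=max(x,0);y=max(y,0); print(x,y); cv2.imwrite(f"pics/b_{c}.png",cv2.resize(f["img"][y:y+120,x:x+120],None,fx=5,fy=5))
print(a)
E
```

```text
[405.68928415 250.82922526] [[403.54083535 249.30372101]]
350 190
[178.93919883 158.89853333] [[180.7105972  158.97494607]]
123 98
[array([ 482.14222439, -203.62612568,  251.24284544]), array([ 481.71650316, -204.25975079,  251.23526584])]
```

View pics/b_scene.png

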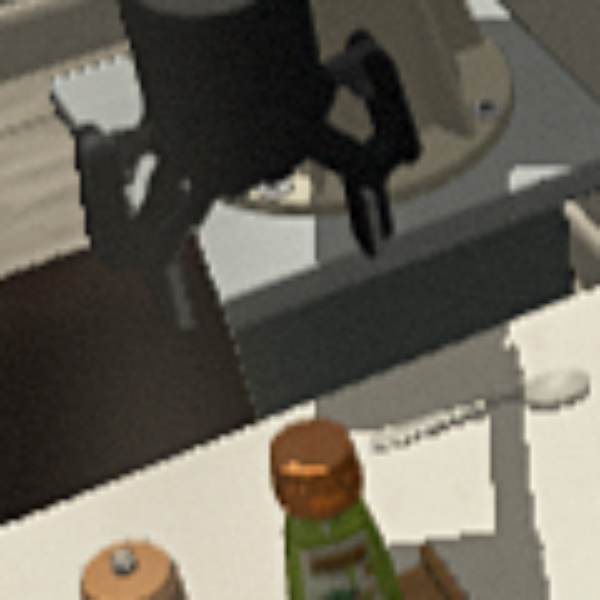

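View pics/b_top.png

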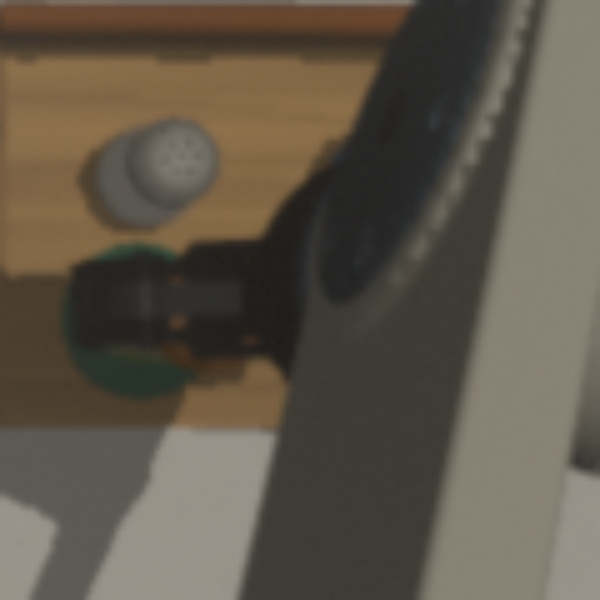

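Request:
{"fn": "move_arm", "kwargs": {
  "targets": [1, 0, 0, 4, 0, 1, 0, 0, 8, 0, 1, 0, 0, 10.5, 0, 1, 0, 0, 12.3, 0, 1, 0, 0, 12.3, 0, 1, 0, 0, 12.3, 0, 1, 0, 0, 12.3, 0, 0, 0, 0, 12.3, 0, -1, 0, 0, 12.3, 0, -1, 0, 0, 12.3, 0],
  "squeeze": 30
}}

```text
clock: 4.6
eef_pos: [482.3, -204.2, 128.9]
tcp_rot: [3.141, -0.001, 0.001]
contact_force: [-0.1, 0.2, 0.0]
opening: 0.518
```

Request:
{"fn": "move_arm", "kwargs": {
  "targets": [-1, 0, 0, 0, 0, -1, 0, 0, 0, 0, -1, 0, 0, 0, 0, -1, 0, 0, 0, 0, -1, 0, 0, 0, 0]
}}

```text
clock: 5.1
eef_pos: [482.6, -204.3, 128.9]
tcp_rot: [3.141, -0.001, 0.001]
contact_force: [-0.3, -1.4, 6.3]
opening: 0.497
```

Request:
{"fn": "move_arm", "kwargs": {
  "targets": [-1, 0, 0, -1, 0, -1, 0, 0, -3, 0, -1, 0, 0, -6, 0, -1, 0, 0, -9, 0, -1, 0, 0, -10, 0, -1, 0, 0, -10, 0, -1, 0, 0, -10, 0],
  "squeeze": 30
}}

```text
clock: 5.8
eef_pos: [481.4, -203.8, 227.3]
tcp_rot: [-3.141, 0.001, 0.0]
contact_force: [-0.5, -0.1, -2.5]
opening: 0.497
```

Request:
{"fn": "move_arm", "kwargs": {
  "targets": [-1, 0.3, -1.5, 0, 0, -1, 0.6, -4.5, 0, 0, -1, 1, -8.5, 0, 0, -1, 1.5, -12.5, 0, 0, -1, 2, -16.5, 0, 0, -1, 2.5, -20.5, 0, 0, -1, 3, -24.5, 0, 0, -1, 3.5, -28, 0, 0, -1, 4, -30.5, 0, 0, -1, 4, -32, 0, 0]
}}

```text
clock: 6.8
eef_pos: [521.2, 118.4, 226.9]
tcp_rot: [-3.142, 0.002, 0.002]
contact_force: [-0.1, -0.5, -0.8]
opening: 0.498
```

Request:
{"fn": "move_arm", "kwargs": {
  "targets": [-1, 0.3, -2, 0, 0, -1, 0.6, -6, 0, 0, -1, 1, -10, 0, 0, -1, 1.4, -14, 0, 0, -1, 1.8, -17, 0, 0, -1, 1.8, -19, 0, 0, -1, 1.8, -19.4, 0, 0, -1, 1.8, -19.4, 0, 0, -1, 1.8, -19.4, 0, 0, -1, 1.8, -19.4, 0, 0]
}}

```text
clock: 7.8
eef_pos: [539.8, 308.7, 228.3]
tcp_rot: [3.141, 0.0, -0.001]
contact_force: [0.6, -0.5, -1.2]
opening: 0.496
```

Request:
{"fn": "move_arm", "kwargs": {
  "targets": [-1, 0, 0, 3, 0, -1, 0, 0, 6, 0, -1, 0, 0, 8, 0, -1, 0, 0, 9.2, 0, -1, 0, 0, 9.8, 0, -1, 0, 0, 10.1, 0, -1, 0, 0, 10.1, 0, -1, 0, 0, 10.1, 0, -1, 0, 0, 10.1, 0, -1, 0, 0, 10.1, 0]
}}

```text
clock: 8.8
eef_pos: [540.1, 310.2, 127.9]
tcp_rot: [-3.141, -0.001, 0.0]
contact_force: [-0.4, -0.4, -1.2]
opening: 0.498
```

Request:
{"fn": "move_arm", "kwargs": {
  "targets": [-0.1, 0, 0, 0, 0, 0.1, 0, 0, 0, 0, 0.3, 0, 0, 0, 0, 0.6, 0, 0, 0, 0, 1, 0, 0, 0, 0, 1, 0, 0, 0, 0, 1, 0, 0, 0, 0, 1, 0, 0, 0, 0, 1, 0, 0, -3, 0, 1, 0, 0, -6, 0]
}}

```text
clock: 9.8
eef_pos: [539.1, 309.5, 187.0]
tcp_rot: [3.14, 0.002, 0.0]
contact_force: [-0.1, 0.7, 1.3]
opening: 1.002
```

```bash
python3 - <<'E'
from h import *
st(); marks(("scene",),("bottle","mill"),tag="c")
E
```

```text
{'clock': np.float64(9.8), 'qpos': array([ 0.519,  0.393,  1.68 , -0.   ,  1.071,  2.089]), 'eef_pos': array([539.115, 309.548, 187.022]), 'tcp_rot': array([3.14e+00, 2.00e-03, 0.00e+00]), 'contact_force': array([-0.101,  0.746,  1.295]), 'opening': np.float64(1.002)}
scene
   bottle [540.4 307.9  11.3] 0.68 {}
   mill [ 481.3 -302.3   13.2] 0.92 {}
```

View pics/scene_c.png

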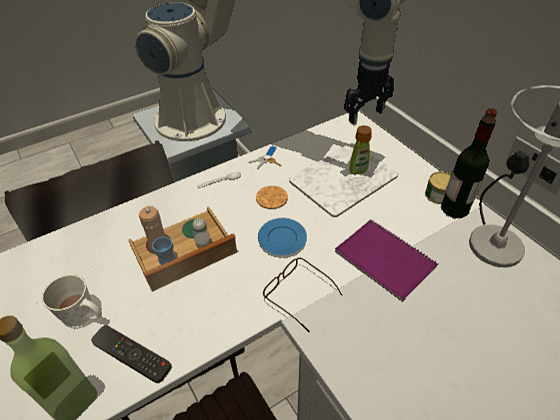

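Request:
{"fn": "move_arm", "kwargs": {
  "targets": [1, 0, 0, -4, 0, 1, -0.5, 4, -4, 0, 1, -1, 9, -4, 0, 1, -1.5, 14, -4, 0, 1, -2, 19, -4, 0, 1, -2.5, 24, -4, 0, 1, -3, 29, -4, 0, 1, -3.5, 34, -4, 0, 1, -4, 38, -4, 0, 1, -4, 40, -4, 0]
}}

```text
clock: 10.95
eef_pos: [498.4, -92.9, 226.2]
tcp_rot: [3.141, 0.002, -0.002]
contact_force: [-0.0, 0.1, 0.5]
opening: 0.997
```

Request:
{"fn": "move_arm", "kwargs": {
  "targets": [1, 0, 3, 0, 0, 1, -0.5, 8, 0, 0, 1, -1, 13, 0, 0, 1, -1.5, 17, 0, 0, 1, -2, 20, 0, 0, 1, -2.1, 21.4, 0, 0, 1, -2.1, 21.4, 0, 0, 1, -2.1, 21.4, 0, 0, 1, -2.1, 21.4, 0, 0, 1, -2.1, 21.4, 0, 0]
}}

```text
clock: 11.95
eef_pos: [479.3, -302.8, 227.2]
tcp_rot: [-3.141, 0.0, 0.002]
contact_force: [0.1, -0.2, -0.1]
opening: 0.999
```

```bash
python3 - <<'E'
from h import *
r.grab_frame("top");r.grab_frame("top");r.grab_frame("top");st()
E
```

```text
{'clock': np.float64(12.1), 'qpos': array([-0.567,  0.268,  1.763,  0.   ,  1.111,  1.002]), 'eef_pos': array([ 479.332, -303.394,  227.438]), 'tcp_rot': array([ 3.142e+00, -0.000e+00,  1.000e-03]), 'contact_force': array([-0.177,  0.73 , -0.298]), 'opening': np.float64(0.998)}
```

Over the mill; go down to TCP z 97 and close.

Request:
{"fn": "move_arm", "kwargs": {
  "targets": [1, 0, 0, 4, 0, 1, 0, 0, 8, 0, 1, 0, 0, 11, 0, 1, 0, 0, 13, 0, 1, 0, 0, 13, 0, 1, 0, 0, 13, 0, 0.4, 0, 0, 13, 0, 0.1, 0, 0, 13, 0, -1, 0, 0, 13, 0, -1, 0, 0, 13, 0],
  "squeeze": 30
}}

```text
clock: 13.1
eef_pos: [479.9, -304.7, 98.6]
tcp_rot: [3.14, -0.002, 0.0]
contact_force: [-0.3, -0.8, 6.5]
opening: 0.552
```

Request:
{"fn": "move_arm", "kwargs": {
  "targets": [-1, 0, 0, 0, 0, -1, 0, 0, 0, 0, -1, 0, 0, 0, 0, -1, 0, 0, -1, 0, -1, 0, 0, -3, 0, -1, 0, 0, -6, 0, -1, 0, 0, -9, 0, -1, 0, 0, -10, 0, -1, 0, 0, -10, 0, -1, 0, 0, -10, 0]
}}

```text
clock: 14.1
eef_pos: [478.4, -303.7, 196.3]
tcp_rot: [-3.141, 0.001, 0.0]
contact_force: [-0.7, 0.5, -1.5]
opening: 0.545
```

Request:
{"fn": "move_arm", "kwargs": {
  "targets": [-1, 0.3, -1.5, 0, 0, -1, 0.6, -4.5, 0, 0, -1, 1, -8.5, 0, 0, -1, 1.5, -12.5, 0, 0, -1, 2, -16.5, 0, 0, -1, 2.5, -20.5, 0, 0, -1, 3, -24.5, 0, 0, -1, 3.5, -28, 0, 0, -1, 4, -30.5, 0, 0, -1, 4, -32, 0, 0]
}}

```text
clock: 15.1
eef_pos: [518.2, 18.4, 196.0]
tcp_rot: [-3.141, 0.002, 0.002]
contact_force: [0.5, -0.1, -1.2]
opening: 0.549
```

Request:
{"fn": "move_arm", "kwargs": {
  "targets": [-1, 0.3, -2, 0, 0, -1, 0.6, -6, 0, 0, -1, 1, -10, 0, 0, -1, 1.4, -14, 0, 0, -1, 1.8, -16.5, 0, 0, -1, 2.1, -17.9, 0, 0, -1, 2.1, -17.9, 0, 0, -1, 2.1, -17.9, 0, 0, -1, 2.1, -17.9, 0, 0, -1, 2.1, -17.9, 0, 0]
}}

```text
clock: 16.1
eef_pos: [539.7, 193.8, 197.2]
tcp_rot: [3.141, 0.0, -0.001]
contact_force: [0.3, 0.4, -1.8]
opening: 0.549
```

Request:
{"fn": "move_arm", "kwargs": {
  "targets": [-1, 0, 0, 3, 0, -1, 0, 0, 6, 0, -1, 0, 0, 8, 0, -1, 0, 0, 9.2, 0, -1, 0, 0, 9.8, 0, -1, 0, 0, 10.1, 0, -1, 0, 0, 10.1, 0, -1, 0, 0, 10.1, 0, -1, 0, 0, 10.1, 0, -1, 0, 0, 10.1, 0]
}}

```text
clock: 17.1
eef_pos: [540.0, 195.1, 96.7]
tcp_rot: [-3.141, -0.001, 0.0]
contact_force: [-0.6, -0.1, -1.2]
opening: 0.549
```

Request:
{"fn": "move_arm", "kwargs": {
  "targets": [0.1, 0, 0, 0, 0, 0.2, 0, 0, 0, 0, 0.4, 0, 0, 0, 0, 0.7, 0, 0, 0, 0, 1, 0, 0, 0, 0, 1, 0, 0, 0, 0, 1, 0, 0, 0, 0, 1, 0, 0, 0, 0, 1, 0, 0, -4, 0, 1, 0, 0, -8, 0]
}}

```text
clock: 18.1
eef_pos: [538.8, 194.6, 176.1]
tcp_rot: [3.14, 0.003, 0.0]
contact_force: [0.8, 0.8, 0.6]
opening: 0.996
```

```bash
python3 - <<'E'
from h import *
st(); marks(("scene",),("bottle","mill","shaker","egg_cup","mill_disc","bottle_disc"),tag="d")
E
```

```text
{'clock': np.float64(18.1), 'qpos': array([ 0.344,  0.334,  1.797, -0.   ,  1.015,  1.914]), 'eef_pos': array([538.85 , 194.579, 176.109]), 'tcp_rot': array([3.14e+00, 3.00e-03, 0.00e+00]), 'contact_force': array([0.794, 0.767, 0.614]), 'opening': np.float64(0.996)}
scene
   bottle [543.  307.4  16. ] 0.84 {}
   mill [541.6 198.2  11.9] 0.65 {}
   mill [ 539.  -203.9    8.3] 0.61 {}
   shaker [ 542.2 -208.2   10.2] 0.95 {}
   egg_cup [ 537.5 -304.8    7.4] 0.83 {}
   mill_disc [ 479.2 -304.7    9.8] 0.43 {}
```

View pics/scene_d.png

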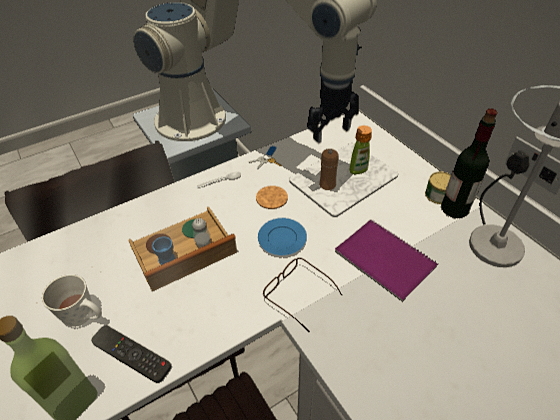

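Request:
{"fn": "move_arm", "kwargs": {
  "targets": [1, 0, 3, -2, 0, 1, 0, 8, -2, 0, 1, 0, 13, -2, 0, 1, 0, 18, -2, 0, 1, 0, 23, -2, 0, 1, 0, 28, -2, 0, 1, 0, 33, -2, 0, 1, 0, 37, -2, 0, 1, 0, 39.9, -2, 0, 1, 0, 39.9, -2, 0]
}}

```text
clock: 19.45
eef_pos: [539.3, -207.2, 194.9]
tcp_rot: [3.141, 0.002, -0.003]
contact_force: [0.7, -0.1, 0.5]
opening: 0.996
```

Request:
{"fn": "move_arm", "kwargs": {
  "targets": [1, 0, 0, 0, 0, 1, 0, 0, 0, 0, 1, 0, 0, 0, 0, 1, 0, 0, 0, 0, 1, 0, 0, 0, 0]
}}

```text
clock: 19.95
eef_pos: [540.1, -203.3, 196.4]
tcp_rot: [3.142, -0.0, 0.001]
contact_force: [-0.3, 0.0, -0.5]
opening: 1.003
```

```bash
python3 - <<'E'
from h import *
st(); marks(("scene","top"),("shaker",),tag="e")
E
```

```text
{'clock': np.float64(19.95), 'qpos': array([-0.363,  0.315,  1.772,  0.   ,  1.054,  1.207]), 'eef_pos': array([ 540.15 , -203.329,  196.362]), 'tcp_rot': array([ 3.142e+00, -0.000e+00,  1.000e-03]), 'contact_force': array([-0.297,  0.026, -0.512]), 'opening': np.float64(1.003)}
scene
   shaker [ 538.  -205.5   11.8] 0.66 {}
top
   shaker [ 540.3 -208.1    9.4] 0.51 {}
```

View pics/scene_e.png

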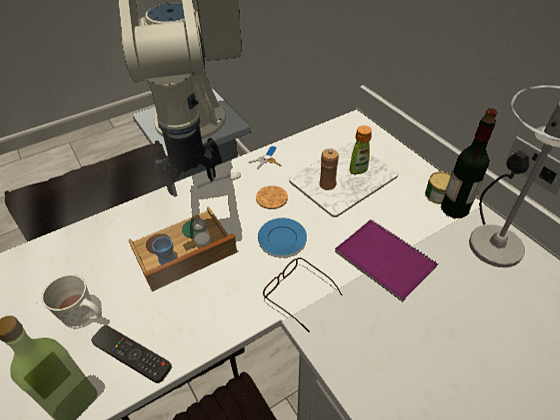

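Request:
{"fn": "move_arm", "kwargs": {
  "targets": [1, 0, 0, 4, 0, 1, 0, 0, 8, 0, 1, 0, 0, 11.5, 0, 1, 0, 0, 14, 0, 1, 0, 0, 15, 0, 1, 0, 0, 15, 0, 1, 0, 0, 15, 0, 0.4, 0, 0, 15, 0, 0.1, 0, 0, 15, 0, -1, 0, 0, 15, 0],
  "squeeze": 25
}}

```text
clock: 21.15
eef_pos: [540.6, -204.3, 47.2]
tcp_rot: [3.141, -0.002, 0.0]
contact_force: [0.4, -0.1, 0.4]
opening: 0.52
```

Request:
{"fn": "move_arm", "kwargs": {
  "targets": [-1, 0, 0, 0, 0, -1, 0, 0, 0, 0, -1, 0, 0, 0, 0, -1, 0, 0, -1, 0, -1, 0, 0, -3, 0, -1, 0, 0, -6, 0, -1, 0, 0, -9, 0, -1, 0, 0, -10, 0, -1, 0, 0, -10, 0, -1, 0, 0, -10, 0]
}}

```text
clock: 22.15
eef_pos: [539.4, -203.8, 145.5]
tcp_rot: [-3.141, 0.001, 0.0]
contact_force: [0.2, 0.4, -1.6]
opening: 0.45
```

```bash
python3 - <<'E'
from h import *
st(); marks(("scene",),("shaker",),tag="f")
im=cv2.imread("pics/scene_f.png"); cv2.imwrite("pics/zf.png",cv2.resize(im[130:280,120:290],None,fx=4,fy=4))
E
```

```text
{'clock': np.float64(22.15), 'qpos': array([-0.364,  0.375,  1.814, -0.   ,  0.953,  1.207]), 'eef_pos': array([ 539.409, -203.833,  145.525]), 'tcp_rot': array([-3.141e+00,  1.000e-03,  0.000e+00]), 'contact_force': array([ 0.229,  0.374, -1.578]), 'opening': np.float64(0.45)}
scene
   shaker [ 477.1 -301.3    9.5] 0.69 {}
   shaker [ 539.  -202.2  107.5] 0.57 {}
```

View pics/zf.png

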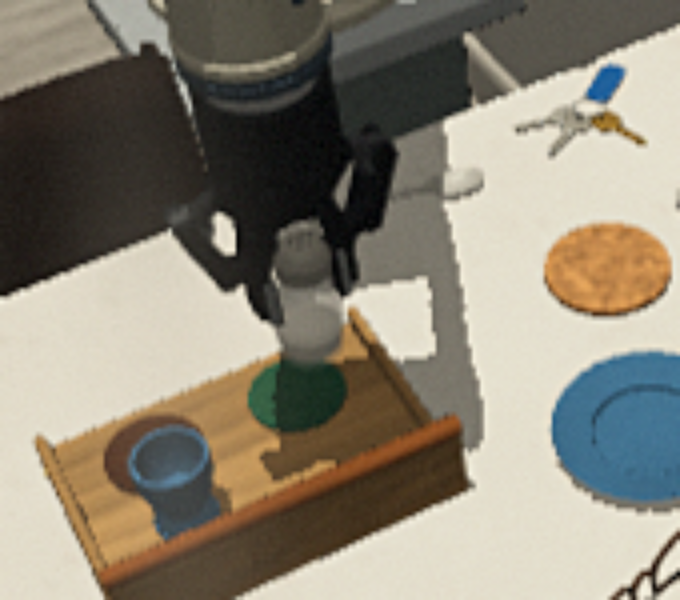

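Request:
{"fn": "move_arm", "kwargs": {
  "targets": [-1, -0.5, -1.5, 0, 0, -1, -1, -4.5, 0, 0, -1, -2, -8.5, 0, 0, -1, -3, -12.5, 0, 0, -1, -4, -16.5, 0, 0, -1, -5, -20.5, 0, 0, -1, -5.4, -22.8, 0, 0, -1, -5.4, -24.1, 0, 0, -1, -5.4, -24.1, 0, 0, -1, -5.4, -24.1, 0, 0]
}}

```text
clock: 23.25
eef_pos: [486.0, 36.7, 146.0]
tcp_rot: [3.141, 0.0, 0.001]
contact_force: [-0.6, 0.3, -0.9]
opening: 0.444
```

Request:
{"fn": "move_arm", "kwargs": {
  "targets": [-1, 0, 0, 2, 0, -1, 0, 0, 5, 0, -1, 0, 0, 7, 0, -1, 0, 0, 8, 0, -1, 0, 0, 8, 0, -1, 0, 0, 8, 0]
}}

```text
clock: 23.85
eef_pos: [486.4, 36.4, 66.7]
tcp_rot: [3.142, -0.0, -0.0]
contact_force: [1.1, -0.2, -1.4]
opening: 0.448
```

```bash
python3 - <<'E'
from h import *
st(); marks(("scene",),("shaker","coaster"),tag="g")
im=cv2.imread("pics/scene_g.png"); cv2.imwrite("pics/zg.png",cv2.resize(im[100:250,200:350],None,fx=4,fy=4))
E
```

```text
{'clock': np.float64(23.85), 'qpos': array([ 0.072,  0.377,  2.053, -0.   ,  0.711,  1.643]), 'eef_pos': array([486.425,  36.443,  66.71 ]), 'tcp_rot': array([ 3.142, -0.   , -0.   ]), 'contact_force': array([ 1.076, -0.191, -1.408]), 'opening': np.float64(0.448)}
scene
   shaker [485.1  35.3  29. ] 0.8 {}
   shaker [ 481.9 -207.6    8.2] 0.6 {}
   coaster [486.   32.2  -2. ] 0.6 {}
```

View pics/zg.png

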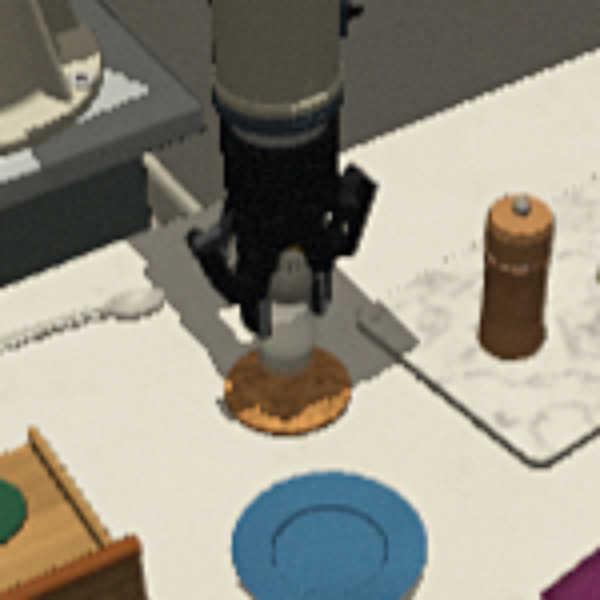

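Request:
{"fn": "move_arm", "kwargs": {
  "targets": [-1, 0, 0, 1, 0, -1, 0, 0, 1.8, 0, -1, 0, 0, 2.2, 0, -1, 0, 0, 2.3, 0, -1, 0, 0, 2.3, 0, -1, 0, 0, 2.3, 0, -1, 0, 0, 2.3, 0, -1, 0, 0, 2.3, 0]
}}

```text
clock: 24.8
eef_pos: [486.0, 36.9, 43.3]
tcp_rot: [3.141, 0.0, 0.001]
contact_force: [-0.7, -0.9, 5.3]
opening: 0.442
```

Request:
{"fn": "move_arm", "kwargs": {
  "targets": [-0.1, 0, 0, 0, 0, 0.1, 0, 0, 0, 0, 0.3, 0, 0, 0, 0, 0.6, 0, 0, 0, 0, 1, 0, 0, 0, 0, 1, 0, 0, 0, 0, 1, 0, 0, 0, 0, 1, 0, 0, 0, 0, 1, 0, 0, -4, 0, 1, 0, 0, -8, 0]
}}

```text
clock: 25.8
eef_pos: [484.7, 36.8, 123.2]
tcp_rot: [3.141, 0.003, 0.0]
contact_force: [1.4, 0.4, -0.0]
opening: 0.997
```

Request:
{"fn": "move_arm", "kwargs": {
  "targets": [1, 0, 0, -4, 0, 1, 0, 3, -6, 0, 1, 0, 8, -6, 0, 1, 1, 13, -6, 0, 1, 2, 18, -6, 0, 1, 3, 23, -6, 0, 1, 4, 28, -6, 0, 1, 5.1, 31, -6, 0, 1, 5.1, 33, -6, 0, 1, 5.1, 34.2, -6, 0]
}}

```text
clock: 26.8
eef_pos: [536.6, -306.2, 182.8]
tcp_rot: [-3.141, 0.001, -0.001]
contact_force: [-0.0, 0.7, -0.1]
opening: 1.001
```

```bash
python3 - <<'E'
from h import *
r.grab_frame("top");r.grab_frame("top");r.grab_frame("top");r.grab_frame("top");st(); marks(("scene","top"),("shaker","coaster","egg_cup"),tag="i")
f=r.grab_frame("top");print(fit(f,"coaster",486,37,0),fit(f,"shaker",486,37,6))
f=r.grab_frame("scene");print(fit(f,"coaster",486,37,0),fit(f,"shaker",486,37,6),fit(f,"egg_cup",537,-305,10))
E
```

```text
{'clock': np.float64(27.0), 'qpos': array([-0.518,  0.389,  1.696,  0.   ,  1.058,  1.052]), 'eef_pos': array([ 536.562, -303.77 ,  183.114]), 'tcp_rot': array([-3.141e+00,  1.000e-03,  1.000e-03]), 'contact_force': array([-0.159, -0.153,  0.048]), 'opening': np.float64(1.001)}
scene
   shaker [482.8  36.1   5.9] 0.74 {}
   coaster [ 4.837e+02  3.430e+01 -1.000e-01] 0.76 {}
   egg_cup [ 538.2 -303.7   11.2] 0.71 {}
top
   shaker [485.6  33.1   5.9] 0.59 {}
   coaster [486.8  37.7   2.2] 0.71 {}
   egg_cup [ 534.5 -312.4    8.7] 0.51 {}
(array([486.7,  36.9]), np.float64(0.009), 'IoU', np.float64(0.747), 'conf', 0.93) (array([485.3,  35.1]), np.float64(0.074), 'IoU', np.float64(0.823), 'conf', 0.75)
(array([487. ,  35.8]), np.float64(0.001), 'IoU', np.float64(0.581), 'conf', 0.6) (array([479.6,  39.6]), np.float64(-0.086), 'IoU', np.float64(0.803), 'conf', 0.74) (array([ 533.7, -306.7]), np.float64(0.101), 'IoU', np.float64(0.867), 'conf', 0.86)
```

View pics/scene_i.png

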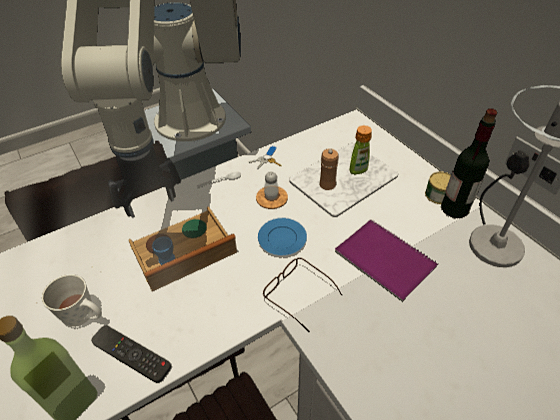

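View pics/top_i.png

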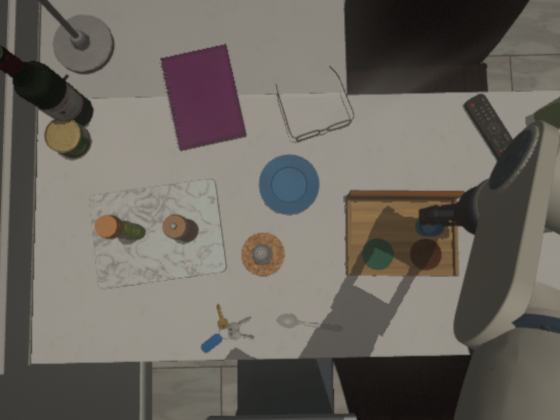

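Request:
{"fn": "move_arm", "kwargs": {
  "targets": [1, 0, 0, 4, 0, 1, 0, 0, 8, 0, 1, 0, 0, 11.5, 0, 1, 0, 0, 13.5, 0, 1, 0, 0, 14.2, 0, 1, 0, 0, 14.2, 0, 1, 0, 0, 14.2, 0, 0.5, 0, 0, 14.2, 0, 0.2, 0, 0, 14.2, 0, -1, 0, 0, 14.2, 0],
  "squeeze": 20
}}

```text
clock: 28.75
eef_pos: [537.7, -305.5, 42.4]
tcp_rot: [3.141, -0.002, 0.0]
contact_force: [-0.3, 0.2, 6.2]
opening: 0.564
```

Request:
{"fn": "move_arm", "kwargs": {
  "targets": [-1, 0, 0, 0, 0, -1, 0, 0, 0, 0, -1, 0, 0, 0, 0, -1, 0, 0, -1, 0, -1, 0, 0, -3, 0, -1, 0, 0, -6, 0, -1, 0, 0, -9, 0, -1, 0, 0, -10, 0, -1, 0, 0, -10, 0, -1, 0, 0, -10, 0]
}}

```text
clock: 29.75
eef_pos: [536.5, -304.7, 140.4]
tcp_rot: [-3.141, 0.001, 0.0]
contact_force: [-0.2, -0.3, -0.7]
opening: 0.561
```

```bash
python3 - <<'E'
from h import *
st(); marks(("scene",),("egg_cup","saucer"),tag="j")
im=cv2.imread("pics/scene_j.png"); cv2.imwrite("pics/zj.png",cv2.resize(im[130:280,90:260],None,fx=4,fy=4))
E
```

```text
{'clock': np.float64(29.75), 'qpos': array([-0.519,  0.438,  1.728,  0.   ,  0.977,  1.051]), 'eef_pos': array([ 536.46 , -304.696,  140.41 ]), 'tcp_rot': array([-3.141e+00,  1.000e-03,  0.000e+00]), 'contact_force': array([-0.207, -0.343, -0.666]), 'opening': np.float64(0.561)}
scene
   egg_cup [ 532.7 -302.5  109.3] 0.63 {}
   saucer [632.2 -23.4   1.5] 0.72 {}
```

View pics/zj.png

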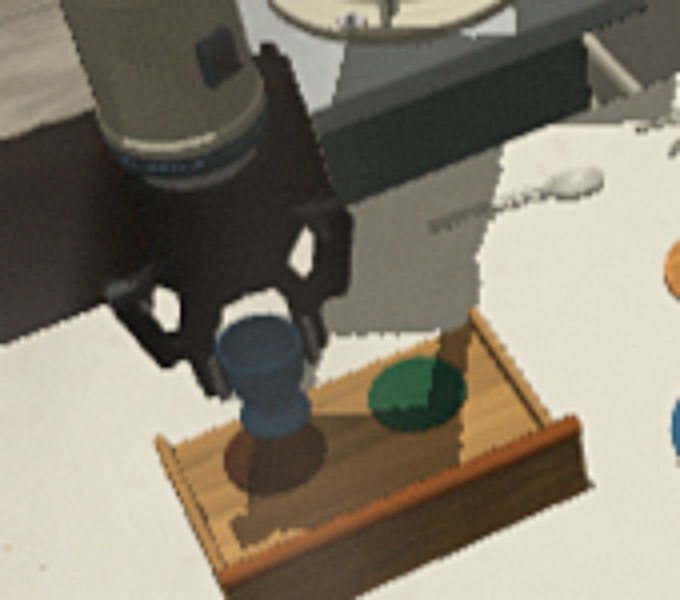

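Request:
{"fn": "move_arm", "kwargs": {
  "targets": [-1, 1, -1.5, 0, 0, -1, 2, -4.5, 0, 0, -1, 3, -8.5, 0, 0, -1, 4.5, -12.5, 0, 0, -1, 6, -16.5, 0, 0, -1, 7.5, -20.5, 0, 0, -1, 8.8, -24.5, 0, 0, -1, 9.5, -27.5, 0, 0, -1, 9.5, -28.3, 0, 0, -1, 9.5, -28.3, 0, 0]
}}

```text
clock: 30.9
eef_pos: [631.6, -20.2, 140.5]
tcp_rot: [-3.141, 0.001, 0.003]
contact_force: [-0.3, 0.1, -0.1]
opening: 0.561
```

Request:
{"fn": "move_arm", "kwargs": {
  "targets": [-1, 0, 0, 0, 0, -1, 0, 0, 2, 0, -1, 0, 0, 5, 0, -1, 0, 0, 7, 0, -1, 0, 0, 8, 0, -1, 0, 0, 8, 0, -1, 0, 0, 8, 0]
}}

```text
clock: 31.6
eef_pos: [632.4, -22.7, 61.9]
tcp_rot: [3.142, -0.001, -0.0]
contact_force: [0.3, -0.1, -0.6]
opening: 0.561
```

```bash
python3 - <<'E'
from h import *
st(); marks(("scene",),("egg_cup","saucer"),tag="k")
im=cv2.imread("pics/scene_k.png"); cv2.imwrite("pics/zk.png",cv2.resize(im[140:290,200:350],None,fx=4,fy=4))
E
```

```text
{'clock': np.float64(31.6), 'qpos': array([-0.038,  0.558,  1.736, -0.   ,  0.846,  1.533]), 'eef_pos': array([632.373, -22.705,  61.942]), 'tcp_rot': array([ 3.142e+00, -1.000e-03, -0.000e+00]), 'contact_force': array([ 0.281, -0.134, -0.576]), 'opening': np.float64(0.561)}
scene
   egg_cup [633.4 -20.2  27.4] 0.87 {}
   saucer [634.9 -26.4   1.9] 0.84 {}
```

View pics/zk.png

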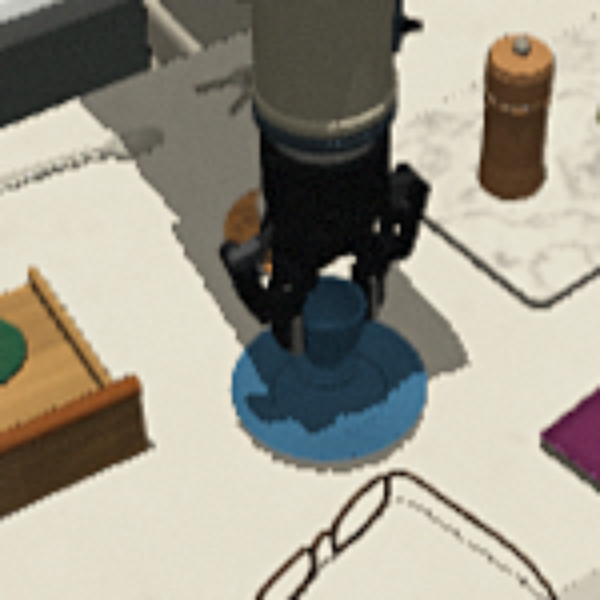

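Request:
{"fn": "move_arm", "kwargs": {
  "targets": [-1, 0, 0, 1, 0, -1, 0, 0, 1.8, 0, -1, 0, 0, 2.2, 0, -1, 0, 0, 2.4, 0, -1, 0, 0, 2.4, 0, -1, 0, 0, 2.4, 0, -1, 0, 0, 2.4, 0, -1, 0, 0, 2.4, 0]
}}

```text
clock: 32.55
eef_pos: [632.0, -22.0, 37.4]
tcp_rot: [3.142, -0.0, 0.0]
contact_force: [-1.5, -0.7, 4.9]
opening: 0.564
```

Request:
{"fn": "move_arm", "kwargs": {
  "targets": [0.15, 0, 0, 0, 0, 0.3, 0, 0, 0, 0, 0.5, 0, 0, 0, 0, 0.8, 0, 0, 0, 0, 1, 0, 0, 0, 0, 1, 0, 0, 0, 0, 1, 0, 0, 0, 0, 1, 0, 0, 0, 0, 1, 0, 0, -4, 0, 1, 0, 0, -8, 0]
}}

```text
clock: 33.55
eef_pos: [630.8, -21.9, 116.9]
tcp_rot: [-3.141, 0.003, 0.0]
contact_force: [1.1, 0.5, 0.4]
opening: 0.997
```

Request:
{"fn": "move_arm", "kwargs": {
  "targets": [1, 0, 0, -4, 0, 1, 0, 0, -9, 0, 1, 0, 0, -13, 0, 1, -4, 2, -13, 0, 1, -8, 5, -13, 0, 1, -12, 8, -13, 0, 1, -15, 11, -13, 0, 1, -15, 12, -13, 0, 1, -15, 12, -13, 0, 1, -15, 12, -13, 0]
}}

```text
clock: 34.55
eef_pos: [482.8, -141.9, 247.5]
tcp_rot: [-3.141, -0.001, -0.0]
contact_force: [0.1, 1.0, -0.6]
opening: 1.0
```

```bash
python3 - <<'E'
from h import *
st(); marks(("scene","top"),tag="l")
f=r.grab_frame("top");print("egg",fit(f,"egg_cup",632,-22,5),"sau",fit(f,"saucer",632,-22,0),"mill",fit(f,"mill",540,195,12),"md",fit(f,"mill_disc",479,-304,10),"bd",fit(f,"bottle_disc",480,-204,10))
f=r.grab_frame("scene");print("egg",fit(f,"egg_cup",632,-22,5),"sau",fit(f,"saucer",632,-22,0),"mill",fit(f,"mill",540,195,12),"md",fit(f,"mill_disc",479,-304,10),"bd",fit(f,"bottle_disc",480,-204,10))
E
```

```text
{'clock': np.float64(34.55), 'qpos': array([-0.289,  0.145,  1.871,  0.   ,  1.124,  1.282]), 'eef_pos': array([ 482.82 , -141.884,  247.492]), 'tcp_rot': array([-3.141e+00, -1.000e-03, -0.000e+00]), 'contact_force': array([ 0.086,  0.989, -0.626]), 'opening': np.float64(1.0)}
scene
   rack [ 505.6 -257.7   -1.1] 0.86 {}
   mill_disc [ 475.3 -304.6    8.7] 0.67 {}
   bottle_disc [ 482.5 -207.     5.9] 0.87 {}
   mill [542.3 195.8   9.7] 0.8 {}
   bottle [540.  309.4  12.9] 0.92 {}
   shaker [487.5  36.8   9.1] 0.79 {}
   egg_cup [ 480.  -206.9    6.5] 0.7 {}
   egg_cup [629.3 -21.9   5.6] 0.55 {}
   tray [536.  258.6  -0.6] 0.76 {}
   coaster [484.4  35.3  -4.7] 0.69 {}
   saucer [633.2 -26.7   0.7] 0.84 {}
top
   mill [541.6 190.7  10.6] 0.62 {}
   bottle [540.  305.6   7. ] 0.95 {}
   bottle [488.4  35.9  -0.6] 0.5 {}
   shaker [485.6  36.5   6.5] 0.77 {}
   egg_cup [627.7 -30.8   6.7] 0.85 {}
   tray [532.5 258.1  -0.6] 0.55 {}
   coaster [490.   37.1  -1.9] 0.6 {}
   saucer [633.4 -22.8  -0.7] 0.83 {}
egg (array([631.2, -21.7]), np.float64(0.065), 'IoU', np.float64(0.948), 'conf', 0.79) sau (array([633.5, -21.2]), np.float64(0.064), 'IoU', np.float64(0.769), 'conf', 0.66) mill (array([539., 192.]), np.float64(0.073), 'IoU', np.float64(0.863), 'conf', 0.89) md None bd (array([ 480., -204.]), np.float64(0.0), 'IoU', np.float64(0.0), 'conf', 0.31)
egg (array([628.5, -21.6]), np.float64(0.072), 'IoU', np.float64(0.853), 'conf', 0.8) sau (array([631.2, -20.9]), np.float64(0.021), 'IoU', np.float64(0.652), 'conf', 0.9) mill (array([538. , 193.7]), np.float64(-0.059), 'IoU', np.float64(0.912), 'conf', 0.69) md (array([ 476.2, -305.1]), np.float64(0.068), 'IoU', np.float64(0.908), 'conf', 0.74) bd (array([ 479.5, -204.3]), np.float64(0.058), 'IoU', np.float64(0.905), 'conf', 0.85)
```

View pics/scene_l.png

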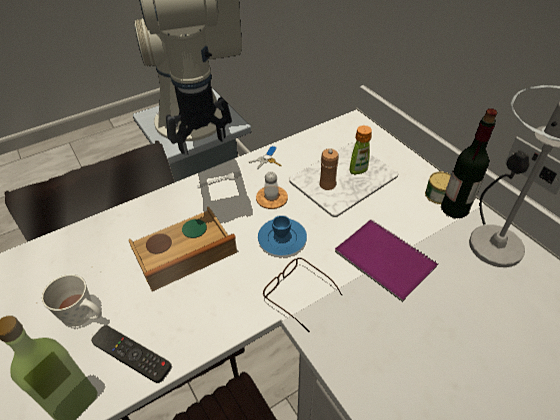

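View pics/top_l.png

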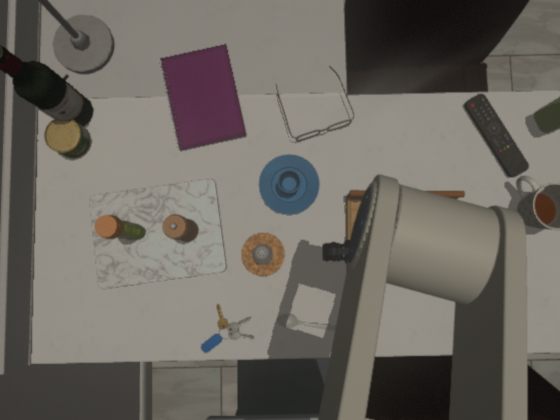

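Request:
{"fn": "move_arm", "kwargs": {
  "targets": [1, 0.5, -3, 0, 0, 1, 1, -8, 0, 0, 1, 2, -13, 0, 0, 1, 3, -18, 0, 0, 1, 4, -23, 0, 0, 1, 5, -28, 0, 0, 1, 5.8, -32, 0, 0, 1, 5.8, -33.7, 0, 0, 1, 5.8, -33.7, 0, 0, 1, 5.8, -33.7, 0, 0]
}}

```text
clock: 37.25
eef_pos: [539.4, 194.3, 247.0]
tcp_rot: [3.141, 0.001, 0.001]
contact_force: [-0.1, -1.3, 0.1]
opening: 1.0
```

Request:
{"fn": "move_arm", "kwargs": {
  "targets": [1, 0, 0, 0, 0, 1, 0, 0, 2, 0, 1, 0, 0, 6, 0, 1, 0, 0, 6, 0, 1, 0, 0, 6, 0, 1, 0, 0, 6, 0]
}}

```text
clock: 37.85
eef_pos: [540.9, 194.6, 189.1]
tcp_rot: [-3.141, -0.002, -0.0]
contact_force: [0.8, -0.8, -0.2]
opening: 0.999
```

```bash
python3 - <<'E'
from h import *
r.grab_frame("top");st(); f=r.grab_frame("scene")
cv2.imwrite("pics/zm.png",cv2.resize(f["img"][60:210,260:410],None,fx=4,fy=4))
E
```

```text
{'clock': np.float64(37.9), 'qpos': array([ 0.343,  0.319,  1.785, -0.   ,  1.035,  1.914]), 'eef_pos': array([540.976, 194.891, 189.22 ]), 'tcp_rot': array([-3.141e+00, -3.000e-03, -0.000e+00]), 'contact_force': array([ 0.268, -0.003,  0.511]), 'opening': np.float64(0.997)}
```

View pics/zm.png

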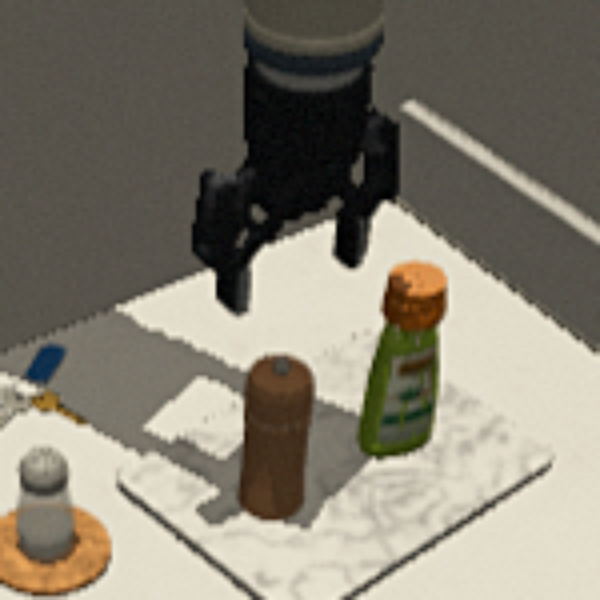

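Request:
{"fn": "move_arm", "kwargs": {
  "targets": [1, 0, 0, 4, 0, 1, 0, 0, 7, 0, 1, 0, 0, 9.2, 0, 1, 0, 0, 9.2, 0, 1, 0, 0, 9.2, 0, 1, 0, 0, 9.2, 0, 0.4, 0, 0, 9.2, 0, 0.1, 0, 0, 9.2, 0, -1, 0, 0, 9.2, 0, -1, 0, 0, 9.2, 0],
  "squeeze": 30
}}

```text
clock: 38.95
eef_pos: [540.4, 194.8, 96.2]
tcp_rot: [3.142, -0.001, 0.001]
contact_force: [0.3, -2.3, 5.7]
opening: 0.549
```

Request:
{"fn": "move_arm", "kwargs": {
  "targets": [-1, 0, 0, 0, 0, -1, 0, 0, 0, 0, -1, 0, 0, 0, 0, -1, 0, 0, -1, 0, -1, 0, 0, -3, 0, -1, 0, 0, -6, 0, -1, 0, 0, -9, 0, -1, 0, 0, -12, 0, -1, 0, 0, -13, 0, -1, 0, 0, -13, 0]
}}

```text
clock: 39.95
eef_pos: [540.6, 195.3, 226.8]
tcp_rot: [-3.141, -0.003, 0.0]
contact_force: [0.5, 0.3, -2.6]
opening: 0.549
```

Request:
{"fn": "move_arm", "kwargs": {
  "targets": [-1, -0.3, 1.5, 0, 0, -1, -0.6, 4.5, 0, 0, -1, -1, 8.5, 0, 0, -1, -1.5, 12.5, 0, 0, -1, -2, 16.5, 0, 0, -1, -2.5, 20.5, 0, 0, -1, -3, 24.5, 0, 0, -1, -3.5, 28, 0, 0, -1, -4, 30.5, 0, 0, -1, -4, 32, 0, 0]
}}

```text
clock: 40.95
eef_pos: [497.8, -127.0, 223.5]
tcp_rot: [-3.141, 0.003, -0.001]
contact_force: [0.0, -0.4, -1.2]
opening: 0.544
```

Request:
{"fn": "move_arm", "kwargs": {
  "targets": [-1, -0.3, 2, 0, 0, -1, -0.6, 6, 0, 0, -1, -1, 10, 0, 0, -1, -1.4, 14, 0, 0, -1, -1.8, 16.5, 0, 0, -1, -2.2, 17.9, 0, 0, -1, -2.2, 17.9, 0, 0, -1, -2.2, 17.9, 0, 0, -1, -2.2, 17.9, 0, 0, -1, -2.2, 17.9, 0, 0]
}}

```text
clock: 41.95
eef_pos: [478.3, -303.0, 225.3]
tcp_rot: [-3.141, 0.0, 0.002]
contact_force: [-0.3, -0.7, -0.9]
opening: 0.544
```

Request:
{"fn": "move_arm", "kwargs": {
  "targets": [-1, 0, 0, 2, 0, -1, 0, 0, 5, 0, -1, 0, 0, 8, 0, -1, 0, 0, 9, 0, -1, 0, 0, 9, 0, -1, 0, 0, 9, 0, -1, 0, 0, 9, 0]
}}

```text
clock: 42.65
eef_pos: [479.1, -304.5, 136.9]
tcp_rot: [3.14, -0.002, 0.001]
contact_force: [-0.3, 0.7, -2.4]
opening: 0.553
```

```bash
python3 - <<'E'
from h import *
st();marks(("scene",),("mill","mill_disc"),tag="n")
im=cv2.imread("pics/scene_n.png"); cv2.imwrite("pics/zn.png",cv2.resize(im[130:280,90:260],None,fx=4,fy=4))
E
```

```text
{'clock': np.float64(42.65), 'qpos': array([-0.569,  0.372,  1.843,  0.   ,  0.924,  1.001]), 'eef_pos': array([ 479.105, -304.532,  136.863]), 'tcp_rot': array([ 3.14e+00, -2.00e-03,  1.00e-03]), 'contact_force': array([-0.279,  0.663, -2.374]), 'opening': np.float64(0.553)}
scene
   mill [ 478.7 -303.6   53.7] 0.75 {}
   mill_disc [ 477.7 -302.9   12.3] 0.57 {}
   mill_disc [630.6 -21.5   8.7] 0.24 {}
```

View pics/zn.png

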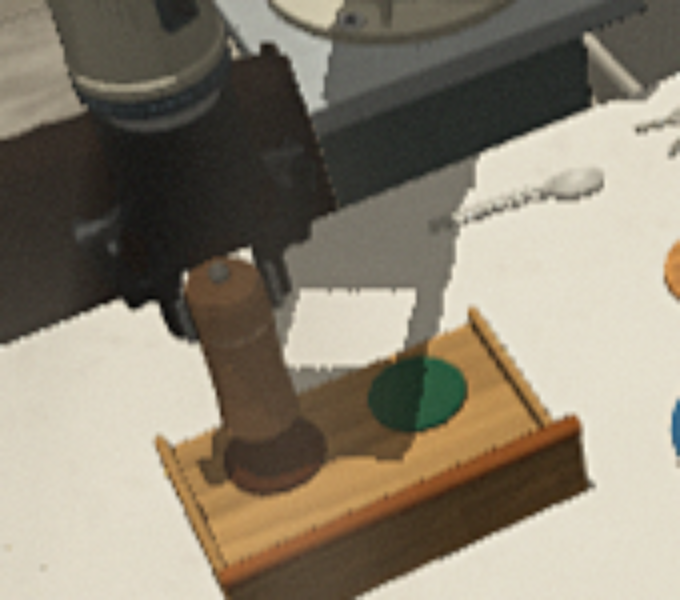

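Request:
{"fn": "move_arm", "kwargs": {
  "targets": [-1, 0, 0, 1.5, 0, -1, 0, 0, 2.8, 0, -1, 0, 0, 3.5, 0, -1, 0, 0, 3.8, 0, -1, 0, 0, 3.8, 0, -1, 0, 0, 3.8, 0, -1, 0, 0, 3.8, 0, -1, 0, 0, 3.8, 0]
}}

```text
clock: 43.6
eef_pos: [478.5, -304.6, 97.7]
tcp_rot: [3.141, -0.001, 0.001]
contact_force: [-0.6, -2.8, 4.0]
opening: 0.548
```

Request:
{"fn": "move_arm", "kwargs": {
  "targets": [0.1, 0, 0, 0, 0, 0.2, 0, 0, 0, 0, 0.4, 0, 0, 0, 0, 0.7, 0, 0, 0, 0, 1, 0, 0, 0, 0, 1, 0, 0, 0, 0, 1, 0, 0, 0, 0, 1, 0, 0, 0, 0, 1, 0, 0, -4, 0, 1, 0, 0, -8, 0]
}}

```text
clock: 44.6
eef_pos: [477.2, -303.5, 177.1]
tcp_rot: [-3.14, 0.003, 0.0]
contact_force: [1.4, -1.0, 0.3]
opening: 1.0
```

```bash
python3 - <<'E'
from h import *
st();marks(("scene",),("mill","mill_disc"),tag="o")
im=cv2.imread("pics/scene_o.png"); cv2.imwrite("pics/zo.png",cv2.resize(im[130:280,90:260],None,fx=4,fy=4))
E
```

```text
{'clock': np.float64(44.6), 'qpos': array([-0.569,  0.322,  1.812,  0.   ,  1.011,  1.001]), 'eef_pos': array([ 477.163, -303.491,  177.119]), 'tcp_rot': array([-3.14e+00,  3.00e-03,  0.00e+00]), 'contact_force': array([ 1.377, -0.967,  0.276]), 'opening': np.float64(1.0)}
scene
   mill [ 478.4 -302.3   13.2] 0.58 {}
   mill_disc [ 478.4 -303.8   10. ] 0.49 {}
```

View pics/zo.png

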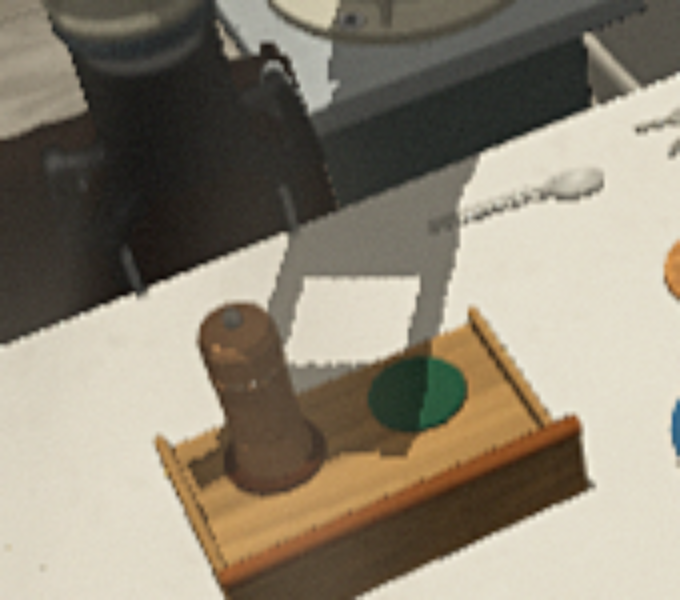

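Request:
{"fn": "move_arm", "kwargs": {
  "targets": [1, 0, 0, -4, 0, 1, 0, 0, -7, 0, 1, 0.5, -5, -7, 0, 1, 1, -10, -7, 0, 1, 1.5, -15, -7, 0, 1, 2, -20, -7, 0, 1, 2.5, -25, -7, 0, 1, 3, -30, -7, 0, 1, 3.5, -34, -7, 0, 1, 4, -36, -7, 0]
}}

```text
clock: 45.75
eef_pos: [517.2, 59.1, 246.1]
tcp_rot: [-3.141, 0.002, 0.003]
contact_force: [0.4, -0.0, 0.1]
opening: 1.002
```

Request:
{"fn": "move_arm", "kwargs": {
  "targets": [1, 0.4, -4, 0, 0, 1, 0.8, -9, 0, 0, 1, 1.2, -14, 0, 0, 1, 1.6, -19, 0, 0, 1, 2, -23, 0, 0, 1, 2.2, -25.4, 0, 0, 1, 2.2, -25.4, 0, 0, 1, 2.2, -25.4, 0, 0, 1, 2.2, -25.4, 0, 0, 1, 2.2, -25.4, 0, 0]
}}

```text
clock: 46.75
eef_pos: [539.8, 308.7, 247.1]
tcp_rot: [3.141, 0.0, -0.001]
contact_force: [-0.8, -0.0, 0.8]
opening: 1.004
```

```bash
python3 - <<'E'
from h import *
r.grab_frame("top");r.grab_frame("top");st();marks(("scene",),("bottle",),tag="p")
im=cv2.imread("pics/scene_p.png"); cv2.imwrite("pics/zp.png",cv2.resize(im[60:210,290:440],None,fx=4,fy=4))
E
```

```text
{'clock': np.float64(46.85), 'qpos': array([ 0.517,  0.334,  1.623, -0.   ,  1.184,  2.089]), 'eef_pos': array([539.922, 308.953, 247.375]), 'tcp_rot': array([ 3.142e+00, -0.000e+00, -1.000e-03]), 'contact_force': array([-0.101, -0.788,  0.409]), 'opening': np.float64(1.001)}
scene
   bottle [543.5 308.6  15.6] 0.84 {}
```

View pics/zp.png

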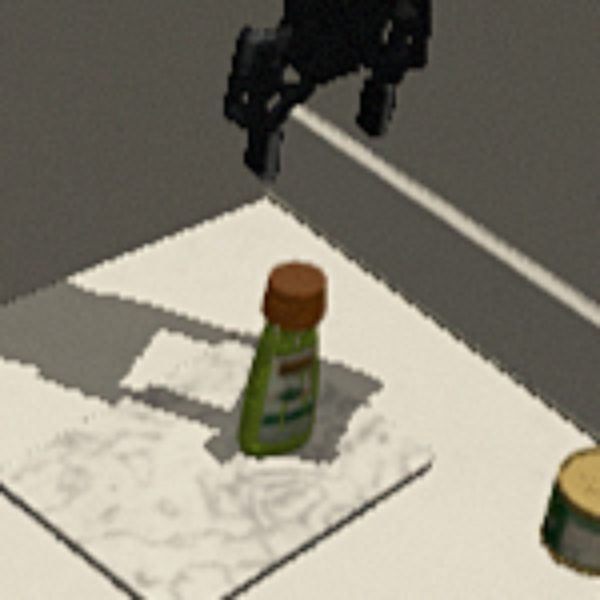

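z 247.4 → 127.2: 12.0 cm down, close, lift.

Request:
{"fn": "move_arm", "kwargs": {
  "targets": [1, 0, 0, 4, 0, 1, 0, 0, 8, 0, 1, 0, 0, 10.5, 0, 1, 0, 0, 12, 0, 1, 0, 0, 12, 0, 1, 0, 0, 12, 0, 1, 0, 0, 12, 0, 0.4, 0, 0, 12, 0, 0.1, 0, 0, 12, 0, -1, 0, 0, 12, 0],
  "squeeze": 30
}}

```text
clock: 47.95
eef_pos: [540.0, 310.1, 127.9]
tcp_rot: [-3.141, -0.001, 0.001]
contact_force: [-1.1, -1.0, 0.7]
opening: 0.513
```

Request:
{"fn": "move_arm", "kwargs": {
  "targets": [-1, 0, 0, 0, 0, -1, 0, 0, 0, 0, -1, 0, 0, 0, 0, -1, 0, 0, 0, 0, -1, 0, 0, -1, 0, -1, 0, 0, -3, 0, -1, 0, 0, -6, 0, -1, 0, 0, -9, 0, -1, 0, 0, -10, 0, -1, 0, 0, -10, 0]
}}

```text
clock: 48.95
eef_pos: [540.5, 310.4, 228.8]
tcp_rot: [-3.14, -0.002, 0.0]
contact_force: [0.4, -0.9, -1.3]
opening: 0.495
```

Request:
{"fn": "move_arm", "kwargs": {
  "targets": [-1, -0.2, 1.5, -1, 0, -1, -0.4, 4.5, -2, 0, -1, -0.8, 8.5, -2, 0, -1, -1.2, 12.5, -2, 0, -1, -1.6, 16.5, -2, 0, -1, -2, 20.5, -2, 0, -1, -2.5, 24.5, -2, 0, -1, -3, 28, -2, 0, -1, -3.5, 30.5, -2, 0, -1, -4, 32, -2, 0]
}}

```text
clock: 49.95
eef_pos: [498.3, -12.3, 246.2]
tcp_rot: [3.141, 0.002, -0.001]
contact_force: [-0.4, 0.1, -2.3]
opening: 0.494
```

Request:
{"fn": "move_arm", "kwargs": {
  "targets": [-1, -0.3, 2, 0, 0, -1, -0.6, 6, 0, 0, -1, -1, 10, 0, 0, -1, -1.4, 14, 0, 0, -1, -1.9, 17, 0, 0, -1, -1.9, 19, 0, 0, -1, -1.9, 19.4, 0, 0, -1, -1.9, 19.4, 0, 0, -1, -1.9, 19.4, 0, 0, -1, -1.9, 19.4, 0, 0]
}}

```text
clock: 50.95
eef_pos: [480.9, -203.0, 247.1]
tcp_rot: [-3.141, 0.0, 0.002]
contact_force: [-0.7, -0.3, -1.4]
opening: 0.494
```

Request:
{"fn": "move_arm", "kwargs": {
  "targets": [-1, 0, 0, 2, 0, -1, 0, 0, 5, 0, -1, 0, 0, 7.5, 0, -1, 0, 0, 8.5, 0, -1, 0, 0, 8.5, 0, -1, 0, 0, 8.5, 0, -1, 0, 0, 8.5, 0]
}}

```text
clock: 51.65
eef_pos: [481.9, -204.3, 163.6]
tcp_rot: [3.141, -0.002, 0.001]
contact_force: [-0.3, 0.1, -2.2]
opening: 0.495
```

```bash
python3 - <<'E'
from h import *
st();marks(("scene",),("bottle","bottle_disc"),tag="q")
im=cv2.imread("pics/scene_q.png"); cv2.imwrite("pics/zq.png",cv2.resize(im[130:280,110:280],None,fx=4,fy=4))
E
```

```text
{'clock': np.float64(51.65), 'qpos': array([-0.404,  0.275,  1.915, -0.   ,  0.95 ,  1.166]), 'eef_pos': array([ 481.945, -204.295,  163.605]), 'tcp_rot': array([ 3.141e+00, -2.000e-03,  1.000e-03]), 'contact_force': array([-0.29 ,  0.089, -2.158]), 'opening': np.float64(0.495)}
scene
   bottle [ 485.7 -206.3   48. ] 0.63 {}
   bottle_disc [ 483.9 -207.7    7.7] 0.61 {}
   bottle_disc [ 477.5 -303.9    8.6] 0.57 {}
```

View pics/zq.png

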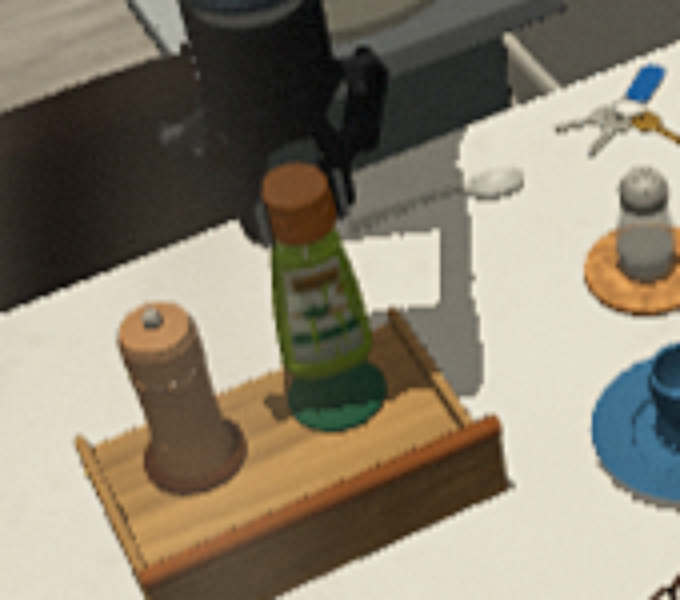

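Request:
{"fn": "move_arm", "kwargs": {
  "targets": [-1, 0, 0, 1.2, 0, -1, 0, 0, 2.3, 0, -1, 0, 0, 3, 0, -1, 0, 0, 3.3, 0, -1, 0, 0, 3.4, 0, -1, 0, 0, 3.4, 0, -1, 0, 0, 3.4, 0, -1, 0, 0, 3.4, 0]
}}

```text
clock: 52.6
eef_pos: [482.1, -204.9, 129.4]
tcp_rot: [3.14, -0.002, 0.001]
contact_force: [-2.4, -2.0, 15.8]
opening: 0.495
```

Request:
{"fn": "move_arm", "kwargs": {
  "targets": [-0.05, 0, 0, 0, 0, 0.1, 0, 0, 0, 0, 0.3, 0, 0, 0, 0, 0.6, 0, 0, 0, 0, 1, 0, 0, 0, 0, 1, 0, 0, 0, 0, 1, 0, 0, 0, 0, 1, 0, 0, 0, 0, 1, 0, 0, -4, 0, 1, 0, 0, -8, 0]
}}

```text
clock: 53.6
eef_pos: [480.1, -203.7, 208.2]
tcp_rot: [-3.14, 0.003, 0.0]
contact_force: [1.4, -0.9, 0.6]
opening: 1.001
```

Request:
{"fn": "move_arm", "kwargs": {
  "targets": [1, 0, 0, -2, 0, 1, 0, 0, -5, 0, 1, -2, 0, -8, 0, 1, -6, 0, -10, 0, 1, -10, 0, -10, 0, 1, -14, 0, -10, 0, 1, -15, 0, -10, 0, 1, -15, 0, -10, 0, 1, -15, 0, -10, 0, 1, -15, 0, -10, 0]
}}

```text
clock: 54.6
eef_pos: [332.2, -204.3, 308.3]
tcp_rot: [-3.142, -0.0, 0.001]
contact_force: [0.1, 0.3, 0.5]
opening: 1.001
```

```bash
python3 - <<'E'
from h import *
st();marks(("scene","top"),tag="s")
f=r.grab_frame("scene"); im=f["img"]; cv2.imwrite("pics/zs.png",cv2.resize(im[130:280,120:320],None,fx=4,fy=4))
E
```

```text
{'clock': np.float64(54.6), 'qpos': array([-0.555, -0.11 ,  1.993,  0.   ,  1.258,  1.014]), 'eef_pos': array([ 332.225, -204.335,  308.317]), 'tcp_rot': array([-3.142e+00, -0.000e+00,  1.000e-03]), 'contact_force': array([0.057, 0.303, 0.517]), 'opening': np.float64(1.001)}
scene
   rack [ 5.052e+02 -2.547e+02  5.000e-01] 0.89 {}
   mill_disc [ 478.1 -302.9   10.9] 0.54 {}
   bottle_disc [ 482.  -207.1    8.6] 0.69 {}
   bottle_disc [632.7 -20.5   4.9] 0.59 {}
   mill [ 475.8 -299.9   11.9] 0.85 {}
   bottle [ 484.6 -203.2   13.1] 0.63 {}
   shaker [484.9  38.1   6.3] 0.91 {}
   egg_cup [ 483.  -204.1   15.5] 0.73 {}
   egg_cup [631.2 -21.9   5.7] 0.66 {}
   tray [538.2 254.   -1.4] 0.92 {}
   coaster [484.3  33.9  -0.5] 0.6 {}
   saucer [635.  -24.8   2.2] 0.94 {}
top
   rack [ 508.6 -253.5    2.3] 0.87 {}
   rack [629.5 -28.9   4.4] 0.18 {}
   mill_disc [ 478.6 -303.4    8.4] 0.79 {}
   mill_disc [ 478.5 -306.1   10.7] 0.59 {}
   bottle_disc [ 483.  -207.     6.5] 0.56 {}
   mill [ 480.7 -305.3   12.8] 0.73 {}
   bottle [ 480.  -206.8   10.6] 0.79 {}
   shaker [488.1  32.8   4. ] 0.62 {}
   egg_cup [629.4 -29.5   5.3] 0.91 {}
   tray [533.1 256.3   0.7] 0.74 {}
   tray [628.4 -29.7   3.1] 0.74 {}
   coaster [ 4.887e+02  3.790e+01 -1.000e-01] 0.59 {}
   saucer [635.5 -21.2  -0.8] 0.76 {}
   saucer [486.4  30.8   3.7] 0.38 {}
```

View pics/zs.png

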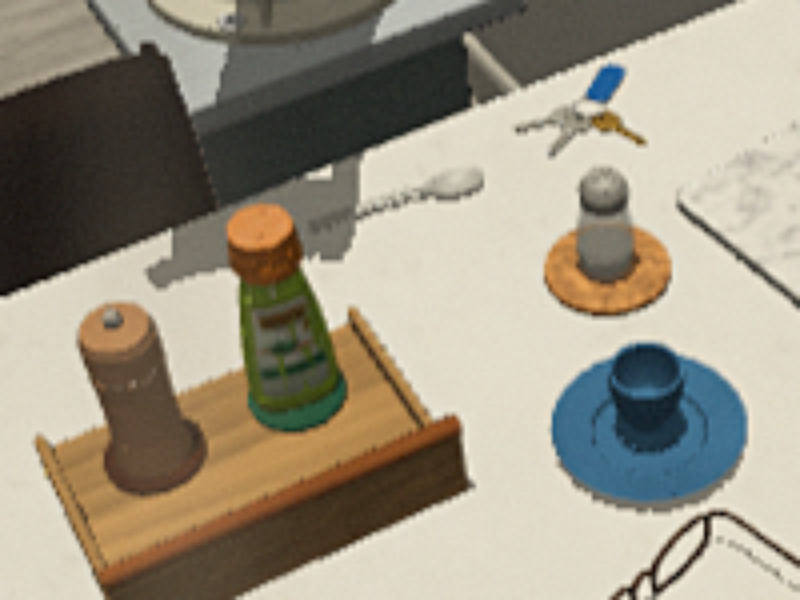

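View pics/top_s.png

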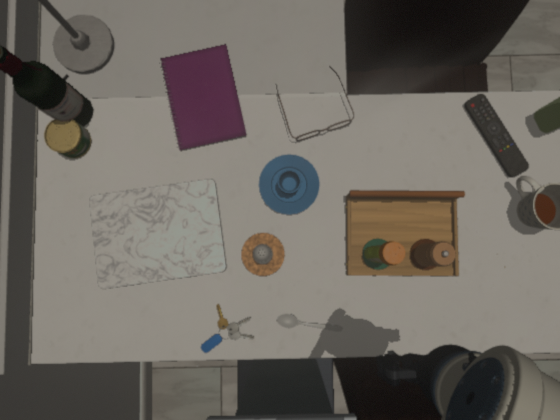

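Request:
{"fn": "move_arm", "kwargs": {
  "targets": [1, 0, 0, 0, 0, 1, 0, 0, 0, 0, 1, 0, 0, 0, 0, 1, 0, 0, 0, 0, 1, 0, 0, 0, 0, 1, 0, 0, 0, 0, 1, 0, 0, 0, 0, 1, 0, 0, 0, 0, 1, 0, 0, 0, 0, 1, 0, 0, 0, 0]
}}

```text
clock: 56.75
eef_pos: [331.0, -204.1, 308.3]
tcp_rot: [-3.142, 0.0, 0.0]
contact_force: [-0.3, -0.0, 0.3]
opening: 0.999
```

```bash
python3 - <<'E'
from h import *
f=r.grab_frame("top")
for n,x,y,z in(("egg_cup",632,-22,5),("saucer",632,-22,0),("shaker",486,37,6),("mill",479,-304,14),("bottle",481,-204,14)): print(n,fit(f,n,x,y,z))
print(r.sign_off())
E
```

```text
egg_cup (array([631. , -22.2]), np.float64(-0.119), 'IoU', np.float64(0.934), 'conf', 0.83)
saucer (array([633. , -21.5]), np.float64(0.026), 'IoU', np.float64(0.786), 'conf', 0.69)
shaker None
mill (array([ 476.6, -301.1]), np.float64(0.024), 'IoU', np.float64(0.929), 'conf', 0.56)
bottle (array([ 479.5, -202.3]), np.float64(0.058), 'IoU', np.float64(0.852), 'conf', 0.73)
the job is handed in; nothing more can be done
None
```

I did the whole task in order and handed it in at about 57 s; the hand-in reports no verdict. The bottle and then the mill went to the tray. The shaker went to the coaster and the egg cup to the saucer, and then the mill and the bottle went back to their own discs.

In the last pictures all four things stand upright and let go, with the arm well clear. From the fits and marks I took:

| Thing | Distance from goal centre | Limit |
|---|---|---|
| Egg cup on saucer | about 2 mm | 15 mm |
| Mill on dark brown disc | about 4 mm | 13 mm |
| Bottle on green disc | about 2–3 mm | 13 mm |
| Shaker on coaster | about 2 mm, from an earlier check | 14 mm |

**Checks that failed or disagreed:**
- **Shaker:** the final fit in the top picture found no outline. I relied on the earlier top-picture fit and the last pictures, where it looks centred. Just after it was placed, a scene-picture fit put it about 7 mm off.
- **Grip width:** the shaker's measured grip was narrower than expected, about 38 mm instead of 44 mm. It did not slip.
- **Network marks:** a few were 4–8 mm apart between the two cameras, and a few named the wrong thing. In those cases I went by the pictures and the fits.

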